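# Refit the filter tray of the fume extractor and bolt it in

## Task

Put the filter tray back into the fume extractor: slide it into the bay under the fan, feeling for the runners inside and never forcing it, until its front plate is fully home against the extractor's face, then push the bolt across the front plate so that the tray cannot come out. Leave the other things on the bench alone.

Things in the scene. Friction and masses are not known exactly. Their poses are not given: they have to be found in the camera images.
- filter_tray: aluminium tray with a white pleated filter, upright on the bench, about 0.2 kg. Origin: on its underside, mid-width, in the rear face of its front plate; +x points to the nose that enters the bay. Front plate 116 mm wide, 44 high, 5 thick (x -5 to 0). Tray body behind it 76 mm wide, 31 high, 100 long (x 0 to 100), far upright corners rounded at 1 mm. Over 35 N against the extractor bends it.
- tray_grip (a point): middle of the tray's black pinch grip, 22 mm in front of the tray's origin and 25 mm above its underside: a fin 14 mm thick in the tray's y, 34 mm long in x (tray x -39 to -5), standing from 8 to 42 mm above the underside; pinch it from above across its thickness. Axes as the tray's.
- extractor: grey desktop fume extractor, fixed: a base 244 mm wide, 220 deep, 60 high, with a fan tower to z = 200 mm (its handle to 221) that begins 112 mm behind the base's front face. Origin on the bench under the middle of the front face; +x points back into it (the way the tray goes in), y along the face, z up. The tray's bay opens in the front face.
- mouth (a point): middle of the lower edge of the bay's mouth, on the front face 12 mm above the bench; axes as the extractor's. Mouth 100 mm wide, 38 high; level bay floor at this height, 114 mm deep. The tray is home when the rear face of its front plate lies flat on the front face, a firm stop; its origin is then at this point or up to 9.5 mm to the side.
- runner_noses (a point): on the bay floor 18 mm behind the front face, mid-mouth: where two upright steel runners begin, their noses rounded at 1 mm. 79 mm apart, parallel to x; clamped in slotted holes, they sit up to 8 mm to the left or right of this point, not measured: feel for it. A nose stops a tray that comes off line. From 9 mm farther in, a spring shoe presses the tray to the +y runner: about 9 N of drag.
- bolt (a joint): steel shoot bolt on the front face at the +y side of the mouth: 0 m = open (tip 70 mm from the mouth's middle), 0.030 m = fully across (tip 40 mm from the middle, over the front plate). It slides to the extractor's -y with about 2.5 N of friction and stays where left. The 8 mm rod passes 2.5 mm in front of a plate that is home; one that stands out farther blocks it.
- bolt_handle (a point): on the axis of the bolt's upright handle, 55 mm above the bench: a steel post 10 mm thick, 34 mm in front of the face, rising from 30 to 69 mm above the bench. It moves with the bolt. Push it from its outer (+y) side towards the mouth. Axes as the extractor's.
- solder_reel: reel of solder standing on its flange, 56 mm across, 36 mm high, on the bench at the right front; origin under its centre. A bystander.
- red_screwdriver: red-handled screwdriver, 180 mm long, lying at the right beyond the parts box; origin under its middle. A bystander.
- masking_tape: roll of masking tape lying flat, 100 mm across, 25 mm high, to the right of the extractor; origin under its centre. A bystander.
- multimeter: yellow and black hand multimeter on its back, 128 x 66 x 40 mm, to the left of the extractor; origin under its centre. A bystander.
- blue_screwdriver: blue-handled screwdriver, 170 mm long, lying behind and to the left of the tray; origin under its middle. A bystander.
- parts_box: blue parts box with clear lid, 119 x 170 x 37 mm, at the right; origin under its centre. A bystander.

How it is judged (in metres and radians):
On the way, in this order (a step that is already met when the one before it is completed fails the run):
1. the tray is fully home in the bay (x of filter_tray in the frame of mouth between -0.002 and 0.003 m and y of filter_tray in the frame of mouth between -0.012 and 0.012 m and z of filter_tray in the frame of mouth below 0.004 m and angle between the x axis of filter_tray and the x axis of mouth, either way round below 0.05 rad and angle between filter_tray's own z axis and vertical below 0.05 rad), for 0.2 s.
2. the bolt is pushed across the front plate (value of joint bolt above 0.024 m), for 0.2 s.
At the end, for the whole second after the job is handed in: The tray rests in the bay, upright, its front plate within 2 mm of the extractor's face, square to it within 0.05 rad and within 12 mm of the mouth's middle, and the bolt is across the front plate by at least 24 mm of its 30 mm travel (all of step 1 and value of joint bolt above 0.024 m and linear speed of filter_tray below 0.01 m/s); the robot touches nothing.
It fails at once if the tray is pressed against the extractor, its runners or bolt with more than 35 N (contact force between filter_tray and extractor above 35 N).
It fails at once if a bystander is moved more than 20 mm (distance of any of solder_reel, red_screwdriver, masking_tape, multimeter, blue_screwdriver, parts_box from where it was at the start of the episode above 0.02 m).
It also fails if it takes over 72 s, if anything falls off the work surface, if the arm or the gripper's body presses on something with over 40 N, if the wrist force passes 120 N, or if a joint passes its speed limit or range.

## Robot

A 6-joint arm with a two-finger parallel gripper is mounted at the origin on a cart in front of the work surface, level with it; the furniture and walls round the work are solid. World frame = base frame: x ahead of the robot, y to its left, z up, the work surface at z = 0. Lengths are in mm, angles in rad, forces in N, time in s.
With the tool pointing down it reaches from about 350 to 975 mm from the base axis. Payload 7.1 kg.
Tool frame: the origin (TCP) lies at the very end of the fingers, on their centre line; the grasp point (between the pads) lies 19 mm behind it (ctrl.grasp_offset is the distance from the TCP to the grasp point, in mm); z points along the fingers, y is the line along which they close (so a half turn about z gives the same grasp; the last joint's range is limited). The gripper opens to 88 mm and grips with 3 to 60 N. Pads are 20 mm wide; open, the fingers measure 115 mm over their backs; the gripper's body (75 mm by 178 mm) begins 61 mm behind the grasp point.
Start: joints at [1.107, 0.423, 1.63, -0, 1.089, -0.019], TCP at [268.891, 564.183, 198.475] pointing down, gripper open.
Joint ranges: [-3, 3], [-0.9, 2.11], [0.09, 2.58], [-1.31, 4.45], [0.11, 2.69], [-2.54, 2.54]. Speed limits (rad/s): [2.39, 2.39, 3.01, 3.14, 3.14, 3.14].

## Interface

Orientations are given as a rotation vector (axis times angle).
In Python, from workcell import ctrl, viewer, ticket, models gives the robot as it stands.
- The arm moves only by the tool play_rows, never from a script. Its arguments are lists of equal length, an entry for each row: "dp": the shift along the world's x, y, z in mm, a list of three; "yaw": the turn about the world's z in degrees. In form: {"dp": [[tx, ty, tz], ...], "yaw": [yaw, ...]}. A call has 1 to 8 rows; each row shifts and turns the commanded pose from where the row before left it; what a row does not reach is not made up. A row lasts 1/12 s, in which the tool goes at most 41.7 mm and 7.16 degrees, less where a joint would pass 70% of its speed; a pose out of reach is approached as far as the arm can. A call is refused whole if a number of a shift passes 41.7 or a number of a turn 7.16, either way. A call with a gripper value outside its range is refused whole. "gripper" is the closure, from 0 (fully open) to 1 (shut), set as the call begins (left out, the last holds). The fingers move at their own pace and stop on an object; the grip force is fixed at half the most. Time passes only in rows, so rows that do not move let the fingers close. It gives the time, the measured TCP pose, the force, the opening and the grip force at its end, in the units of the state.
- ctrl.get_obs(): the state, without advancing time (a new reading comes with each control period).
- viewer.get_image(name): name is "scene" or "top" or "wrist"; returns a dict with "pixels" (384x512x3 uint8, red, green, blue), "range_z" (384x512 float32, mm along the optical axis (not along the pixel's ray), 0 where there is no reading), "fx", "fy", "cx", "cy" (pixels), "T" (4x4, takes a point from camera to world coordinates); the wrist camera has in their place "hand_eye" (4x4, takes a point from camera to tool coordinates, whose origin is the TCP and whose axes are the flange's). Camera axes: x right, y up, looking along -z (the intrinsics and any distortion apply to the point x, -y, -z); pixel columns grow to the right and rows downward; lengths in mm; the calibration is good to about 2 mm. A picture is of the moment at which its call begins: read the wrist's pose just before it.
- ticket.close_job(): hands the job in; it is judged then, once.
Trained networks look in a picture, given as the dict that the camera call returned (one of the last four; its "shot" number tells which), for a name from the list of things; names that differ only in an ending like _2 or _b are one class to them, and where a whole thing is asked for, a point or a joint stands for the part that bears it (a point fixed in the world has none). Each returns a list of dicts, best first, with "conf" (0 to 1); they miss things now and then, are a little off and sometimes report something else, mostly with a low value. They report only what shows in the picture. A call takes as long as a camera call.
- models.look_for(picture, name): "bbox" ([centre column, centre row, width, height] in pixels, round what is visible of it).
- models.landmark_of(picture, name): "location" ([column, row] in pixels: a listed point, or the origin of a listed thing).
The state is a dict: "t": time; "qpos": joint angles; "qvel": joint speeds; "joint_torque": joint torques, N m; "ee_pos": TCP position; "orientation": TCP orientation; "ft_force": force on the tool from outside, world axes, zero at the start; "moment": the same for the moment, N m; "width": finger opening in mm; "grasp_force": force on a finger pad.
Only numpy, scipy, OpenCV 4.12 (cv2) and the standard library are available. Lean on these libraries where they do the work, as an engineer would, in place of code of your own. Each camera call takes 0.05 s, during which the arm holds its last target. There are 200 camera calls.

## Working session

There is one attempt and no reset: what is moved stays moved. The work goes in short steps, Python scripts to look and compute and a tool call to move; the robot and the scene stay as the last step left them, time stands still between calls to the robot, and variables do not carry over. Pictures are saved under pics/ and viewed, at most 10 in all, crops included, and the job is handed in when it is done.

Besides the shell and the picture viewer there is one more tool, called after "Call:" in YAML: its name, and indented under it one key for each argument. play_rows: Moves the arm, as the interface text tells. Its arguments: {"type":"object","properties":{"dp":{"type":"array"},"yaw":{"type":"array"},"gripper":{"type":"number"}},"required":["dp","yaw"]}

```bash
mkdir -p pics; ls; cat > h.py <<'E'
import numpy as np, cv2
from workcell import ctrl, viewer, ticket, models
def T_of(im, obs=None):
    if 'T' in im: return np.array(im['T'])
    from scipy.spatial.transform import Rotation as R
    T=np.eye(4); T[:3,:3]=R.from_rotvec(obs['orientation']).as_matrix(); T[:3,3]=obs['ee_pos']
    return T@np.array(im['hand_eye'])
def ray(im,T,px):
    d=np.array([(px[0]-im['cx'])/im['fx'],-(px[1]-im['cy'])/im['fy'],-1.0])
    return T[:3,3],T[:3,:3]@d
def at_z(im,T,px,z):
    o,d=ray(im,T,px); return o+d*(z-o[2])/d[2]
def at_depth(im,T,px):
    o,d=ray(im,T,px); r=im['range_z'][int(round(px[1])),int(round(px[0]))]; return o+d*r
def cloud(im,T):
    v,u=np.mgrid[:384,:512]; r=im['range_z']
    d=np.stack([(u-im['cx'])/im['fx'],-(v-im['cy'])/im['fy'],-np.ones_like(u,float)],-1)
    return (d*r[...,None])@T[:3,:3].T+T[:3,3]
def save(im,n): cv2.imwrite('pics/'+n,cv2.cvtColor(im['pixels'],cv2.COLOR_RGB2BGR))
E
python3 - <<'E'
from h import *
np.set_printoptions(precision=1,suppress=True)
o=ctrl.get_obs(); print(o, ctrl.grasp_offset)
ims=[]
for n in ['scene','top','wrist']:
    im=viewer.get_image(n); T=T_of(im,o); print(n,[k for k in im if k not in('pixels','range_z')],T[:3,3]); save(im,n+'0.png')
    np.savez(n+'0.npz',T=T,**{k:im[k] for k in('pixels','range_z','fx','fy','cx','cy')})
    for nm in ['filter_tray','tray_grip','extractor','mouth','bolt_handle','runner_noses','solder_reel','red_screwdriver','masking_tape','multimeter','blue_screwdriver','parts_box']:
        for r in models.landmark_of(im,nm)[:1]:
            print(nm,r['conf'],np.array(r['location']),at_depth(im,T,r['location']),at_z(im,T,r['location'],{'tray_grip':25,'mouth':12,'runner_noses':12,'bolt_handle':55}.get(nm,0)))
    ims.append(im['pixels'])
E
```

```text
pics
{'t': 0.0, 'qpos': array([ 1.1,  0.4,  1.6,  0. ,  1.1, -0. ]), 'qvel': array([-0.,  0.,  0.,  0., -0.,  0.]), 'joint_torque': array([  0. , -54.5, -27.4,   0.1,   0. ,  -0. ]), 'ee_pos': array([268.6, 563.7, 197.7]), 'orientation': array([-0.7, -3.1,  0. ]), 'ft_force': array([-0.3, -0.8, -0.6]), 'moment': array([0., 0., 0.]), 'grasp_force': 0.0, 'width': 87.99424251432407} 18.700000000000003
scene ['fx', 'fy', 'cx', 'cy', 'T', 'shot'] [-373.4 -705.2  925.6]
filter_tray 0.69 [194.2 182.9] [455.4 294.9   5.6] [460.4 300.9  -0. ]
tray_grip 0.88 [187.7 178.3] [442.3 315.2  25.6] [442.9 315.9  25. ]
extractor 0.97 [285.3 196.6] [620.3 -29.2  -0.1] [620.1 -29.3   0. ]
mouth 0.59 [288.9 197.5] [621.7 -44.9   2.4] [611.4 -51.7  12. ]
bolt_handle 0.36 [264.  174.8] [626.   80.   49.1] [619.2  74.7  55. ]
runner_noses 0.95 [289.8 193.1] [636.2 -38.   11.6] [635.7 -38.4  12. ]
solder_reel 0.82 [291.9 266. ] [ 326.3 -267.7   30.1] [ 349.8 -253.     0. ]
red_screwdriver 0.5 [372.2 250.2] [ 555.8 -418.9   15.3] [ 571.4 -414.1    0. ]
masking_tape 0.72 [371.7 219.1] [ 710.7 -342.7    0.5] [ 
[... 758 characters left out ...]
3.6 -238.2   35.9] [ 352.3 -244.9    0. ]
red_screwdriver 0.64 [384.7 173.1] [ 573.1 -408.4   15.3] [ 574.9 -413.1    0. ]
masking_tape 0.78 [359.2 135.7] [ 699.8 -333.     2.4] [ 700.3 -333.6    0. ]
multimeter 0.74 [139.5 148.5] [661.4 384.5  26.6] [666.4 391.6   0. ]
blue_screwdriver 0.5 [120.8 181.4] [557.3 449.5   7. ] [558.1 451.7   0. ]
parts_box 0.71 [347.9 200.4] [ 484.7 -281.8   36.6] [ 486.8 -289.8    0. ]
wrist ['fx', 'fy', 'cx', 'cy', 'hand_eye', 'shot'] [209.4 593.4 384.3]
filter_tray 0.55 [158.7 357. ] [241.3 558.7 336. ] [463.  317.5   0. ]
tray_grip 0.69 [150.7 361.4] [240.7 557.7 337.1] [448.  321.9  25. ]
extractor 0.61 [156.1 358.7] [241.3 558.2 336.2] [463.9 312.6   0. ]
```

```bash
python3 - <<'E'
import cv2,numpy as np
s=cv2.imread('pics/scene0.png');t=cv2.imread('pics/top0.png')
cv2.imwrite('pics/v1.png',cv2.resize(t[90:280,80:420],(800,447),interpolation=cv2.INTER_CUBIC))
cv2.imwrite('pics/v2.png',cv2.resize(s[100:300,130:420],(800,552),interpolation=cv2.INTER_CUBIC))
E
```

```text
(no output)
```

View pics/v1.png

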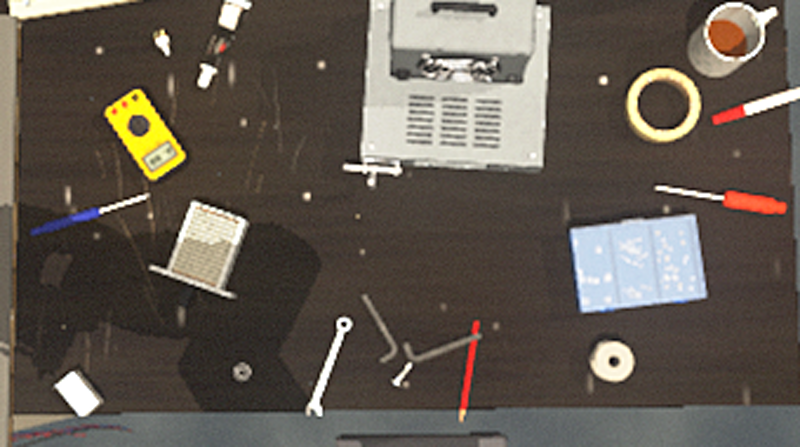

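View pics/v2.png

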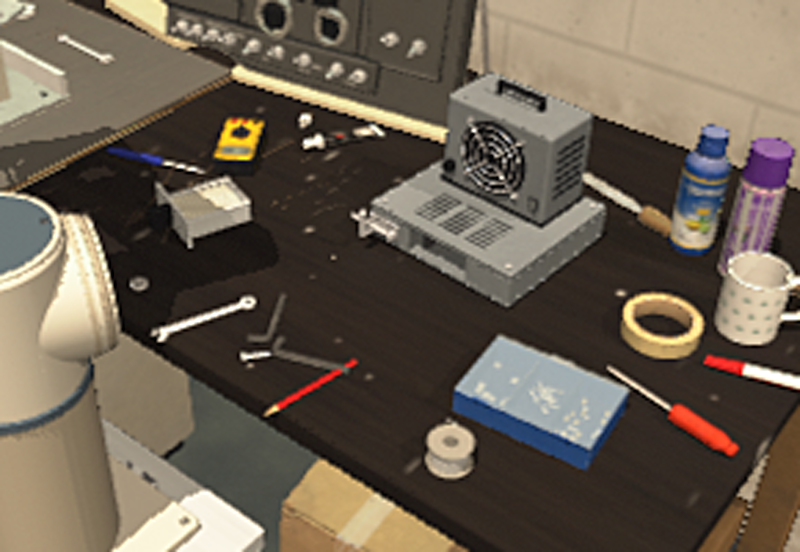

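The top view shows the tray at crop (207,250), with its plate on the near side and its nose pointing at the extractor side. The extractor front edge runs from (362,165) to (543,170), with the bolt at (372,172). The path between them is clear. Next I'll fit poses from the top cloud.

```bash
python3 - <<'E'
from h import *
from scipy.spatial.transform import Rotation as R
np.set_printoptions(precision=2,suppress=True)
o=ctrl.get_obs(); M=R.from_rotvec(o['orientation']).as_matrix(); print(M)
for n in ['top','scene']:
    im=dict(np.load(n+'0.npz')); P=cloud(im,im['T']); x,y,z=P[...,0],P[...,1],P[...,2]
    ok=im['range_z']>0
    m=ok&(abs(z-60)<4)&(x>580)&(x<900)&(abs(y+40)<180)
    print(n,'ext top',m.sum(),cv2.minAreaRect(P[m][:,:2].astype(np.float32)),np.median(z[m]))
    m2=ok&(z>22)&(z<50)&(x>400)&(x<580)&(y>200)&(y<400)
    print('tray',m2.sum(),cv2.minAreaRect(P[m2][:,:2].astype(np.float32)),z[m2].max())
    m3=ok&(z>38)&(z<50)&(x>400)&(x<580)&(y>200)&(y<400)
    print('plate',m3.sum(),cv2.minAreaRect(P[m3][:,:2].astype(np.float32)),P[m3].mean(0))
    m4=ok&(z>25)&(z<75)&(x>540)&(x<625)&(y>20)&(y<130)
    print('bolt',m4.sum(),P[m4][:40] if n=='top' else '')
E
```

```text
[[-0.9   0.43 -0.  ]
 [ 0.43  0.9  -0.  ]
 [ 0.   -0.   -1.  ]]
top ext top 2696 ((715.994873046875, -48.444580078125), (243.96395874023438, 249.66555786132812), 85.9835433959961) 60.305385425795976
tray 650 ((496.6114807128906, 298.6314697265625), (116.67263793945312, 138.5037078857422), 69.72025299072266) 48.65689067280073
plate 104 ((458.55889892578125, 315.46356201171875), (112.37699127197266, 53.69267272949219), 52.98974609375) [458.36 313.55  43.28]
bolt 104 [[624.91  24.19  53.25]
 [624.57  75.44  39.37]
 [624.48  65.85  39.18]
 [624.79  59.53  36.8 ]
 [624.39  53.07  38.78]
 [624.36  49.88  38.75]
 [624.29  46.67  38.95]
 [623.59  43.4   43.03]
 [623.22  40.18  45.1 ]
 [623.84  37.05  41.  ]
 [622.11  33.74  51.5 ]
 [624.03  30.68  39.35]
 [622.63 101.4   33.24]
 [623.02  98.35  30.56]
 [620.99  75.37  41.58]
 [621.9   72.41  35.6 ]
 [623.12  40.53  25.47]
 [620.66  33.9   40.48]
 [620.88  30.72  38.85]
 [619.71 104.75  31.43]
 [619.93 101.63  29.78]
 [619.15  98.14  34.51]
 [619.47  95.06  32.23]
 [618.53  91.54  37.96]
 [619.58  88.7   31.  ]
 [619.24  85.39  32.94]
 [619.22  82.18  32.83]
 [619.    78.92  33.95]
 [618.38  75.56  37.69]
 [619.17  72.57  32.39]
 [619.35  69.41  30.97]
 [619.39  66.21  30.48]
 [617.78  62.67  40.55]
 [619.23  59.76  31.02]
 [619.15  56.54  31.24]
 [618.35  53.2   36.13]
 [619.08  50.12  31.19]
 [618.28  46.8   36.07]
 [618.24  43.6   36.08]
 [618.92  40.47  31.49]]
scene ext top 1251 ((705.6070556640625, -49.62945556640625), (217.93299865722656, 277.5106506347656), 6.27201509475708) 58.833292129293454
tray 323 ((495.9333190917969, 306.22869873046875), (117.46856689453125, 140.8583221435547), 78.67656707763672) 44.74643195030376
plate 42 ((447.43402099609375, 319.3804626464844), (117.83152770996094, 37.29248809814453), 69.21002960205078) [453.41 312.9   41.35]
bolt 132
```

Call:
play_rows:
  dp:
    - [25,-31,4]
    - [25,-31,4]
    - [25,-31,4]
    - [25,-31,4]
    - [25,-31,4]
    - [25,-31,4]
    - [25,-31,4]
    - [25,-31,4]
  yaw: [0.7,0.7,0.7,0.7,0.7,0.7,0.7,0.7]

```text
t: 2.62
ee_pos: [469.8, 314.6, 230.9]
orientation: [0.541, 3.094, 0.0]
ft_force: [0.7, -0.4, 0.5]
width: 87.5
grasp_force: 0.0
```

Call:
play_rows:
  dp:
    - [0,0,0]
    - [0,0,0]
  yaw: [0,0]

```text
t: 2.78
ee_pos: [470.1, 314.8, 230.8]
orientation: [0.549, 3.093, 0.001]
ft_force: [0.3, -0.9, 0.4]
width: 87.7
grasp_force: 0.0
```

```bash
python3 - <<'E'
from h import *
np.set_printoptions(precision=2,suppress=True)
o=ctrl.get_obs(); im=viewer.get_image('wrist'); T=T_of(im,o); save(im,'w1.png'); print(o['ee_pos'],o['orientation'],o['ft_force'],T,im['fx'],im['cx'],im['cy'])
np.savez('w1.npz',T=T,**{k:im[k] for k in('pixels','range_z','fx','fy','cx','cy')})
for nm,zz in [('filter_tray',0),('tray_grip',25)]:
    for r in models.landmark_of(im,nm)[:2]: print(nm,r,at_z(im,T,r['location'],zz),at_depth(im,T,r['location']))
P=cloud(im,T); z=P[...,2]; ok=im['range_z']>0
m=ok&(z>28)&(z<38); print(m.sum(),cv2.minAreaRect(P[m][:,:2].astype(np.float32)))
m=ok&(z>39)&(z<47); print(m.sum(),cv2.minAreaRect(P[m][:,:2].astype(np.float32)))
E
```

```text
[470.12 314.81 230.79] [0.55 3.09 0.  ] [ 0.29 -0.85  0.37] [[  0.34  -0.91  -0.23 408.2 ]
 [  0.94   0.33   0.08 338.45]
 [  0.    -0.25   0.97 417.37]
 [  0.     0.     0.     1.  ]] 312.5528115004623 254.0895950587196 191.2946522314303
filter_tray {'location': [253.0, 158.5], 'conf': 0.84} [464.77 317.07   0.  ] [459.19 319.18  41.19]
tray_grip {'location': [251.5, 146.8], 'conf': 0.96} [446.95 321.67  25.  ] [445.13 322.45  43.39]
2357 ((563.2568969726562, 254.83370971679688), (327.16400146484375, 285.57318115234375), 80.60983276367188)
817 ((538.6154174804688, 200.31626892089844), (93.49787902832031, 343.2420654296875), 32.61935806274414)
```

View pics/w1.png

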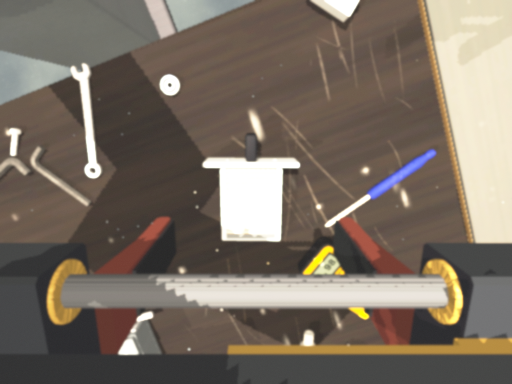

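The wrist view shows the tray centred at (252,200), with the plate spanning (203,162) to (299,164) and the black fin at (251,147). Nothing is in the way. I'll refine the pose with plate and fin points.

```bash
python3 - <<'E'
from h import *
np.set_printoptions(precision=2,suppress=True)
im=dict(np.load('w1.npz')); T=im['T']; P=cloud(im,T); z=P[...,2]; v,u=np.mgrid[:384,:512]
ok=im['range_z']>0
box=(u>190)&(u<315)&(v<255)
px=im['pixels'].astype(int)
# plate: bright at rows 150-175
bright=px.sum(-1)>330
m=ok&box&bright&(v>152)&(v<172)&(z>40)&(z<48)
r=cv2.minAreaRect(P[m][:,:2].astype(np.float32)); print('plate',m.sum(),r,np.median(z[m]))
c=P[m][:,:2]; e=np.linalg.svd(c-c.mean(0),full_matrices=False)[2][0]; print(c.mean(0),np.degrees(np.arctan2(e[1],e[0])))
m=ok&box&(z>25)&(z<36)&(v>168)
print('body',m.sum(),cv2.minAreaRect(P[m][:,:2].astype(np.float32)))
m=ok&(u>235)&(u<270)&(v>125)&(v<158)&(z>36)&(~bright); print('fin',m.sum(),P[m].mean(0),cv2.minAreaRect(P[m][:,:2].astype(np.float32)))
# pixel edges
for v0 in (139,144,149): 
    print(v0,px[v0,238:266].sum(-1))
g=px.sum(-1)
for u0 in (210,225,275,290): print(u0,g[152:175,u0])
for v0 in (190,215,230): print(v0,g[v0,212:228],g[v0,275:290])
E
```

```text
plate 417 ((463.40594482421875, 315.8638610839844), (114.87214660644531, 9.134574890136719), 68.94239044189453) 44.15016345861136
[465.23 316.17] 69.53371881946255
body 2176 ((516.7379760742188, 295.3999938964844), (76.0460205078125, 95.4691162109375), 69.69660949707031)
fin 272 [444.12 322.15  41.79] ((443.8185119628906, 322.2007141113281), (14.625936508178711, 27.375518798828125), 69.91944885253906)
139 [286 270 264 268 267 264 250 246 262 289 306 306 305 299 295 285 264 237
 235 312 412 476 488 455 404 356 315 285]
144 [298 335 363 376 363 332 286 247 260 281 297 296 293 285 281 275 258 222
 182 156 157 170 186 223 247 255 248 246]
149 [250 250 246 248 251 249 243 238 254 272 281 285 281 277 272 265 248 215
 178 162 158 164 189 221 245 255 258 263]
210 [279 276 276 280 336 495 663 723 739 755 765 765 765 765 765 748 389 200
 185 187 183 185 186]
225 [251 246 245 254 321 485 661 733 750 756 765 765 765 765 765 765 759 764
 765 765 765 765 765]
275 [251 253 251 258 297 441 661 756 764 761 764 765 765 765 765 764 742 753
 764 765 764 764 765]
290 [260 259 260 266 309 449 633 720 740 749 763 765 765 765 765 760 463 225
 191 189 192 215 257]
190 [183 187 195 225 248 262 277 410 720 765 765 765 765 765 765 765] [765 765 765 765 765 765 759 522 282 244 242 251 276 307 323]
215 [262 262 268 268 270 272 277 333 597 763 765 765 765 765 765 764] [765 765 765 765 765 764 643 317 237 237 242 254 275 290 282]
230 [174 171 169 169 173 174 174 185 263 487 710 758 761 759 746 733] [765 765 765 765 765 759 521 295 260 265 285 296 283 270 258]
```

Call:
play_rows:
  dp:
    - [-6,1.6,-20]
    - [-6,1.6,-30]
    - [-6,1.6,-35]
    - [-5.1,1.7,-35]
    - [0,0,-35]
    - [0,0,-30]
    - [0,0,-25]
    - [0,0,-11]
  yaw: [-0.3,0,0,0,0,0,0,0]

```text
t: 3.6
ee_pos: [442.7, 322.8, 6.1]
orientation: [-0.546, -3.09, 0.006]
ft_force: [0.5, 0.3, -0.0]
width: 87.7
grasp_force: 0.0
```

Call:
play_rows:
  dp:
    - [0,0,0]
    - [0,0,0]
  yaw: [0,0]

```text
t: 3.77
ee_pos: [445.3, 323.5, 9.6]
orientation: [-0.548, -3.093, 0.001]
ft_force: [0.2, -0.6, 0.8]
width: 87.6
grasp_force: 0.0
```

Call:
play_rows:
  dp:
    - [1.5,-2,0]
    - [0,0,0]
  yaw: [0,0]

```text
t: 3.93
ee_pos: [448.5, 321.5, 11.2]
orientation: [0.55, 3.091, 0.003]
ft_force: [-0.3, -1.1, -0.2]
width: 88.2
grasp_force: 0.0
```

Call:
play_rows:
  dp:
    - [0,0,0]
    - [0,0,0]
    - [0,0,0]
    - [0,0,0]
    - [0,0,0]
    - [0,0,0]
    - [0,0,0]
    - [0,0,0]
  yaw: [0,0,0,0,0,0,0,0]
  gripper: 1

```text
t: 4.6
ee_pos: [447.3, 320.7, 9.4]
orientation: [-0.55, -3.093, 0.0]
ft_force: [0.2, -0.2, -0.3]
width: 37.7
grasp_force: 0.0
```

Call:
play_rows:
  dp:
    - [0,0,0]
    - [0,0,0]
  yaw: [0,0]

```text
t: 4.77
ee_pos: [447.3, 320.7, 9.5]
orientation: [-0.55, -3.093, 0.0]
ft_force: [0.8, -0.1, -0.1]
width: 24.6
grasp_force: 0.0
```

Call:
play_rows:
  dp:
    - [0,0,0]
    - [0,0,0]
    - [0,0,0]
    - [0,0,0]
  yaw: [0,0,0,0]

```text
t: 5.1
ee_pos: [447.2, 320.6, 9.4]
orientation: [-0.55, -3.093, 0.0]
ft_force: [0.7, -0.4, -0.2]
width: 13.8
grasp_force: 30.0
```

```bash
python3 - <<'E'
from h import *
np.set_printoptions(precision=2,suppress=True)
im=dict(np.load('top0.npz')); T=im['T']; g=im['pixels'].astype(int).sum(-1); P=cloud(im,T)
x,y,z=P[...,0],P[...,1],P[...,2]
m=((abs(z-60)<5)&(x>590)&(x<850)&(abs(y+45)<150)).astype(np.uint8)
n,l,s,c=cv2.connectedComponentsWithStats(m); k=1+s[1:,4].argmax(); print(s[k])
# subpixel front edge per column, gradient max using brightness
ys=range(s[k][0]+3,s[k][0]+s[k][2]-3)
pts=[]
for u in ys:
    col=np.where(l[:,u]==k)[0]; v0=col.max()
    w=g[v0-4:v0+6,u]; d=-np.diff(w); d=np.clip(d,0,None); vv=v0-4+.5+(d*np.arange(len(d))).sum()/max(d.sum(),1)
    p=at_z(im,T,(u,vv),60); pts.append([u,vv,p[0],p[1]])
pts=np.array(pts); print(pts[::6])
def fit(q):
    a=np.polyfit(q[:,3],q[:,2],1)
    for _ in range(5):
        r=q[:,2]-np.polyval(a,q[:,3]); a=np.polyfit(q[abs(r)<2][:,3],q[abs(r)<2][:,2],1)
    return a,(abs(r)<2).sum()
print(fit(pts), fit(pts[pts[:,3]<20]))
for v in range(s[k][1]+25,s[k][1]+s[k][3]-3,4):
    out=[]
    row=np.where(l[v]==k)[0]
    for e in (row.min(),row.max()):
        d=np.abs(np.diff(g[v,e-4:e+5])); uu=e-4+.5+(d*np.arange(len(d)))[d>60].sum()/max(d[d>60].sum(),1); out+=list(at_z(im,T,(uu,v),60)[:2])
    print(np.array(out))
E
```

```text
[ 234   88   80   73 2970]
[[ 237.    157.22  623.64   68.26]
 [ 243.    157.1   623.81   49.36]
 [ 249.    156.52  625.42   30.44]
 [ 255.    157.97  620.58   11.61]
 [ 261.    159.22  616.36   -7.23]
 [ 267.    159.84  614.15  -26.08]
 [ 273.    160.01  613.41  -44.96]
 [ 279.    160.43  611.83  -63.81]
 [ 285.    160.75  610.59  -82.67]
 [ 291.    159.91  613.03 -101.6 ]
 [ 297.    160.48  610.99 -120.44]
 [ 303.    160.8   609.74 -139.29]
 [ 309.    160.73  609.74 -158.17]]
(array([  0.06, 618.61]), np.int64(43)) (array([  0.04, 615.62]), np.int64(53))
[ 765.62   70.56  762.62 -172.25]
[ 752.7    72.49  749.67 -172.49]
[ 739.79   73.41  736.77 -171.56]
[ 726.89   73.97  723.88 -170.56]
[ 714.01   74.16  711.02 -169.02]
[ 701.18   76.18  698.18 -167.4 ]
[ 688.36   77.71  685.35 -167.49]
[ 675.54   77.76  672.53 -167.39]
[ 662.74   77.8   659.76 -165.84]
[ 649.99   79.65  647.   -164.56]
[ 637.25   81.26  634.27 -162.65]
[ 623.79   22.59  621.53 -162.96]
```

Call:
play_rows:
  dp:
    - [0,0,5]
    - [0,0,15]
    - [0,0,30]
    - [0,0,35]
    - [0,0,35]
    - [5,-15,20]
    - [10,-30,15]
    - [10,-35,15]
  yaw: [0,0,0,0,0,1,1.5,2]

```text
t: 5.77
ee_pos: [472.5, 241.1, 181.3]
orientation: [0.422, 3.112, 0.002]
ft_force: [0.9, -0.2, -1.6]
width: 13.6
grasp_force: 30.0
```

Call:
play_rows:
  dp:
    - [11,-36,12]
    - [11,-36,12]
    - [11,-36,12]
    - [11,-36,12]
    - [11,-36,12]
    - [11,-36,10]
    - [11,-36,0]
    - [11,-24,0]
  yaw: [2,2,2,2,2,1.7,0,0]

```text
t: 6.43
ee_pos: [560.5, -38.4, 250.6]
orientation: [0.111, 3.138, -0.001]
ft_force: [0.1, -0.0, -1.7]
width: 13.6
grasp_force: 30.0
```

Call:
play_rows:
  dp:
    - [-5,0,0]
    - [0,0,0]
    - [0,0,0]
  yaw: [0,0,0]

```text
t: 6.68
ee_pos: [554.4, -35.0, 249.2]
orientation: [-0.11, -3.138, -0.001]
ft_force: [-0.9, -0.2, -1.5]
width: 13.8
grasp_force: 30.0
```

```bash
python3 - <<'E'
from h import *
np.set_printoptions(precision=2,suppress=True)
o=ctrl.get_obs(); im=viewer.get_image('wrist'); T=T_of(im,o); save(im,'w2.png'); print(o['ee_pos'],o['orientation'],o['ft_force'])
np.savez('w2.npz',T=T,ee=o['ee_pos'],ori=o['orientation'],**{k:im[k] for k in('pixels','range_z','fx','fy','cx','cy')})
for nm,zz in [('extractor',0),('mouth',12),('bolt_handle',55),('tray_grip',250)]:
    for r in models.landmark_of(im,nm)[:2]: print(nm,r,at_z(im,T,r['location'],zz),at_depth(im,T,r['location']))
E
```

```text
[554.41 -34.99 249.21] [-0.11 -3.14 -0.  ] [-0.85 -0.18 -1.49]
bolt_handle {'location': [338.4, 192.0], 'conf': 0.57} [593.33  70.    55.  ] [590.89  67.67  63.89]
tray_grip {'location': [253.9, 226.5], 'conf': 0.91} [558.61 -34.34 250.  ] [546.51 -33.51 282.26]
```

View pics/w2.png

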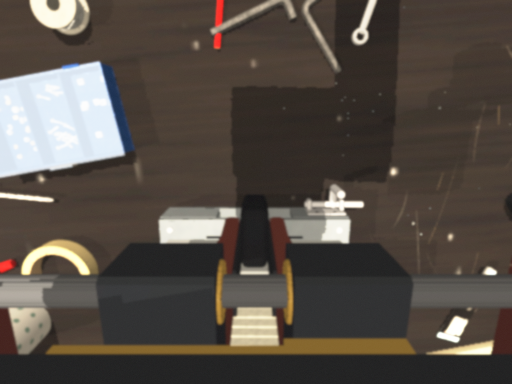

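The wrist view shows the extractor's front face as a band at rows 208-219, columns 160-349, with the bolt handle at (338,190). The tray is held at centre. I'll measure the top front edge and the corners.

```bash
python3 - <<'E'
from h import *
np.set_printoptions(precision=1,suppress=True,linewidth=200)
im=dict(np.load('w2.npz')); T=im['T']; g=cv2.GaussianBlur(im['pixels'],(1,1),0).astype(int).sum(-1)
print('T ang',np.degrees(np.arctan2(T[1,0],T[0,0])))
for u in (165,180,200,215,300): print(u,g[200:228,u])
for v in (214,225,235): print(v,g[v,152:172],g[v,338:360])
P=cloud(im,T)
for v in (213,224,230): print(P[v,170],P[v,190],P[v,300])
# depth-based: face points z 10..55 ; top points
z=P[...,2]; v,u=np.mgrid[:384,:512]; ok=(im['range_z']>0)&(u>162)&(u<222)&(v>205)&(v<242)
f=ok&(z>12)&(z<52); print('face',f.sum(),np.polyfit(P[f][:,1],P[f][:,0],1),P[f][:,0].mean(), P[f][:,0].std(),P[f][:,1].mean())
t=ok&(z>55)&(z<65); print('top',t.sum(),np.median(z[t]))
h=(u>300)&(u<365)&(v>180)&(v<212)&(z>35)&(z<80); print('bolt'); 
Q=P[h]; Q=Q[Q[:,2].argsort()[::-1]]; print(Q[:12],len(Q))
for n in (50,60,65): q=Q[Q[:,2]>n]; print(n,q.mean(0),q.min(0),q.max(0))
E
```

```text
T ang 85.95069933894197
165 [191 194 195 199 200 207 206 205 203 219 259 305 351 380 395 412 440 461 480 574 669 701 707 708 708 706 705 706]
180 [198 196 189 183 183 195 236 313 375 394 393 396 395 394 402 411 439 460 480 571 668 700 704 703 703 704 702 701]
200 [183 182 186 182 183 198 238 313 373 396 396 395 397 400 398 410 439 464 485 576 675 705 709 709 709 708 707 707]
215 [187 187 183 184 187 194 228 299 364 389 392 391 389 390 385 385 403 429 469 586 680 707 709 710 708 708 707 707]
300 [116 117 116 115 113 124 151 201 246 262 270 270 271 270 270 278 289 298 304 347 411 452 465 467 470 467 470 470]
214 [197 194 201 196 200 197 198 201 213 248 301 347 382 395 399 403 402 401 399 402] [721 719 719 718 719 716 698 614 430 274 210 192 191 191 191 189 190 191 188 193 194 190]
225 [198 201 196 197 202 224 344 532 662 699 703 704 707 706 709 709 712 709 706 705] [724 724 726 725 725 725 725 725 725 720 697 596 395 237 190 186 188 189 191 186 187 185]
235 [196 198 194 196 193 199 254 392 567 672 697 700 702 702 702 703 701 699 699 697] [722 721 722 721 721 721 722 723 719 701 622 425 258 187 178 182 180 181 182 184 181 182]
[ 611.9 -151.1   35.1] [ 613.7 -124.1   35.5] [624.5  23.5  34.7]
[ 618.9 -145.5   60. ] [ 620.6 -120.1   60.1] [630.6  19.6  60.2]
[ 626.5 -146.2   61.3] [ 628.8 -121.1   60. ] [638.8  19.4  60. ]
face 522 [  0.1 626. ] 614.5346118789133 2.573603990710914 -120.95569849424328
top 1273 60.32051091451336
bolt
[[594.3  70.2  70.8]
 [595.6  70.3  70.5]
 [592.   70.3  70.3]
 [594.7  71.7  69.8]
 [596.   71.7  69.7]
 [594.5  68.1  69.5]
 [594.9  73.   69.5]
 [595.9  69.3  69.5]
 [593.5  70.6  69.4]
 [593.6  71.8  69.4]
 [591.   70.6  69.2]
 [593.4  69.4  69.2]] 282
50 [592.2  68.8  63.7] [588.9  65.2  50.1] [598.1  74.1  70.8]
60 [592.8  69.1  66.9] [588.9  65.4  60.5] [598.1  74.1  70.8]
65 [593.3  69.6  68. ] [589.   65.5  65.4] [598.1  74.1  70.8]
```

```bash
python3 - <<'E'
from h import *
np.set_printoptions(precision=2,suppress=True,linewidth=200)
im=dict(np.load('w2.npz')); T=im['T']; g=im['pixels'].astype(int).sum(-1)
A,B=[at_z(im,T,(u,219.0),60) for u in (180,300)]
d=B-A; th=np.arctan2(-d[0],d[1]); print('yaw',np.degrees(th))
ex=np.array([np.cos(th),np.sin(th)]); ey=np.array([-ex[1],ex[0]])
L,Rr=[at_z(im,T,(u,225),60)[:2] for u in (158.6,349.6)]; print('width',np.linalg.norm(L-Rr))
O=(L+Rr)/2; O=O+ex*((A[:2]-O)@ex); print('O',O)
for n,p in [('tcp',im['ee'][:2]),('handle',np.array([593.3,69.8]))]: print(n,(p-O)@ex,(p-O)@ey)
r=im['ori']; a=2*np.arctan2(r[1],r[0])-np.pi; print('tool yaw',np.degrees(a))
for v in (200,210,220,225,235): print(v,g[v,232:280])
for u in (225,232,278,285): print(u,g[205:245,u])
P=cloud(im,T); print(P[205:245:4,254]); print(P[240:330:10,254])
E
```

```text
yaw -4.082614240761502
width 243.55014951349278
O [619.79 -38.15]
tcp -65.44040631329705 -1.5078328602668158
handle -34.112412135717896 105.7875445247609
tool yaw -364.0156899835592
200 [184 185 182 174 156 132 118 118 112 114 105  91  80  79  75  70  69  73  76  70  68  76  74  77  71  69  71  74  71  77  70  72  73  88 103 114 118 119 120 118 119 119 117 122 117 117 117 118]
210 [658 655 630 551 442 388 378 358 303 205 117  83  84  84  85  92  86  89  88  88  89  86  89  91  90  89  88  85  90  87  90  85  72  84 100 184 286 357 379 383 388 386 387 390 388 389 390 390]
220 [166 163 166 167 168 181 197 191 148 107  92  94  95  88  99  98  95  95 101  93 100  94  98  97 102  97 101  99  97  96  97  98  92  90  89  99 138 179 191 180 170 165 162 165 164 167 164 167]
225 [165 164 168 163 163 155 135 110  94  87  86  88  95  96  93 102  97 100 100  96  99  96 100 102 100  99 103  97  97  97 100  97  89  90  88  84  91 106 132 154 164 166 169 164 164 166 166 164]
235 [166 166 168 166 146 128 106  95  83  86  89  92  98  92  98  93  97  99  98  99  96 105  96 100  95  99  98 102  98 102  
[... 493 characters left out ...]
163 162 164 167 162 164 167 168 165 165 165 163 166 165 163 162 166 165 165]
285 [122 151 220 308 368 389 397 394 396 393 392 384 355 312 328 380 400 390 370 348 325 291 264 245 226 207 192 178 172 168 167 166 166 165 164 167 161 159 154 146]
[[537.31 -32.8  274.02]
 [537.57 -32.83 280.39]
 [539.4  -32.96 281.45]
 [541.39 -33.1  282.01]
 [543.14 -33.22 283.24]
 [545.93 -33.42 281.61]
 [547.8  -33.55 282.52]
 [550.36 -33.73 281.68]
 [552.53 -33.89 281.87]
 [554.57 -34.03 282.39]]
[[553.77 -33.98 282.94]
 [559.98 -34.42 281.78]
 [565.92 -34.84 281.54]
 [571.96 -35.26 281.32]
 [527.17 -32.21 369.52]
 [528.96 -32.34 370.88]
 [530.78 -32.47 372.11]
 [608.97 -37.86 263.8 ]
 [616.14 -38.37 263.87]]
```

```bash
python3 - <<'E'
import cv2,numpy as np
from h import *
im=dict(np.load('scene0.npz')); T=im['T']; 
def proj(p):
    c=np.linalg.inv(T)@np.append(p,1); return c[0]/-c[2]*im['fx']+im['cx'], -c[1]/-c[2]*im['fy']+im['cy']
th=np.radians(-4.08); ex=np.array([np.cos(th),np.sin(th)]); ey=np.array([-ex[1],ex[0]]); O=np.array([619.8,-38.1])
for x,y,z in [(0,50,12),(0,-50,12),(0,50,50),(0,-50,50),(18,39.5,12),(18,-39.5,12),(18,39.5,30),(18,-39.5,30),(0,0,0)]:
    print((x,y,z),np.round(proj(np.append(O+x*ex+y*ey,z)),1))
s=cv2.imread('pics/scene0.png')[170:220,250:325]
s=cv2.convertScaleAbs(s,alpha=2.0)
cv2.imwrite('pics/v3.png',cv2.resize(s,(750,500),interpolation=cv2.INTER_NEAREST))
E
```

```text
(0, 50, 12) [277.3 189.5]
(0, -50, 12) [297.6 200.7]
(0, 50, 50) [277.6 181.5]
(0, -50, 50) [298.3 192.6]
(18, 39.5, 12) [282.4 188.7]
(18, -39.5, 12) [298.5 197.4]
(18, 39.5, 30) [282.6 184.9]
(18, -39.5, 30) [298.8 193.6]
(0, 0, 0) [287.1 197.5]
```

View pics/v3.png

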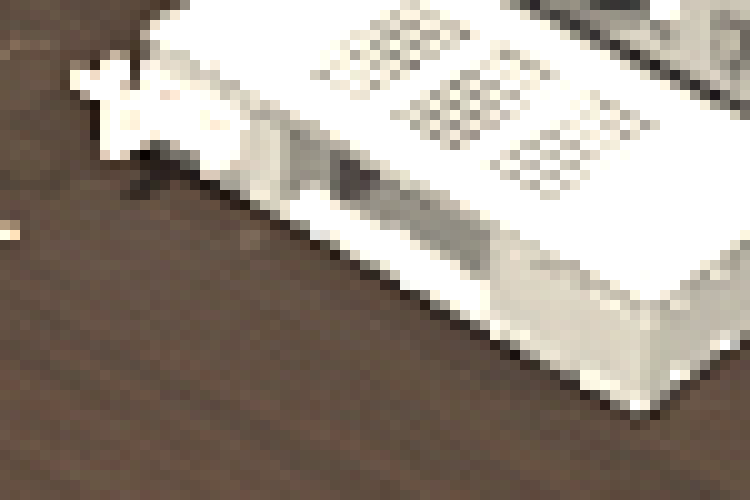

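The scene crop shows the mouth from (285,130) to (490,320), grey at its left and dark at (355,180). That is too coarse to place the runners, so I'll start at mid-mouth and feel for them.

Call:
play_rows:
  dp:
    - [-20,2,0]
    - [-30,2.5,0]
    - [-30,2.3,-10]
    - [-14.7,1,-30]
    - [0,0,-35]
    - [0,0,-35]
    - [0,0,-35]
    - [0,0,-30]
  yaw: [0,0,0,0,0,0,0,0]

```text
t: 7.6
ee_pos: [460.2, -26.9, 73.1]
orientation: [0.108, 3.139, 0.0]
ft_force: [0.7, -0.5, -1.7]
width: 13.5
grasp_force: 30.0
```

Call:
play_rows:
  dp:
    - [0,0,-25]
    - [0,0,-15]
    - [0,0,-10]
    - [0,0,0]
    - [0,0,0]
    - [0,0,0]
  yaw: [0,0,0,0,0,0]

```text
t: 8.1
ee_pos: [461.5, -27.4, 25.4]
orientation: [0.109, 3.138, -0.0]
ft_force: [-0.0, 0.2, -1.0]
width: 13.7
grasp_force: 30.0
```

```bash
cat > e.py <<'E'
from h import *
np.set_printoptions(precision=2,suppress=True,linewidth=200)
th=np.radians(-4.08); ex=np.array([np.cos(th),np.sin(th)]); ey=np.array([-ex[1],ex[0]]); O=np.array([619.8,-38.1])
def st():
    o=ctrl.get_obs(); p=o['ee_pos'][:2]-O; r=o['orientation']; f=o['ft_force']
    print('t',round(o['t'],2),'ext x %.2f y %.2f z %.2f'%(p@ex,p@ey,o['ee_pos'][2]),'yaw %.2f'%((np.degrees(2*np.arctan2(r[1],r[0]))+540)%360-360+0),'F ext',f[:2]@ex,f[:2]@ey,f[2],'M',o['moment'],'w',round(o['width'],1))
E
python3 -c "
from e import *
st(); im=viewer.get_image('wrist'); st(); save(im,'w3.png')"
```

```text
t 8.1 ext x -158.63 y -0.60 z 25.41 yaw -3.96 F ext -0.03669299106464788 0.1479433714425933 -0.984255545482295 M [0.08 0.12 0.03] w 13.7
t 8.15 ext x -158.47 y -0.67 z 25.60 yaw -3.97 F ext 0.20703703790349545 -0.5682683467053264 -1.2247978683383376 M [ 0.07  0.14 -0.01] w 13.5
```

Call:
play_rows:
  dp:
    - [10,-0.7,-2]
    - [10,-0.7,0]
    - [10,-0.7,0]
    - [8,-0.6,0]
    - [6,-0.4,0]
    - [5,-0.4,0]
    - [0,0,0]
    - [0,0,0]
  yaw: [-0.1,0,0,0,0,0,0,0]

```text
t: 8.82
ee_pos: [509.4, -31.0, 22.3]
orientation: [-0.112, -3.139, -0.0]
ft_force: [0.9, -0.0, -1.7]
width: 13.8
grasp_force: 30.0
```

```bash
python3 -c "
from e import *
st(); im=viewer.get_image('wrist'); st(); save(im,'w4.png')"
```

```text
t 8.82 ext x -110.58 y -0.77 z 22.29 yaw -4.08 F ext 0.8567610643465072 0.03075879548721599 -1.7162940773200919 M [0.11 0.08 0.02] w 13.8
t 8.87 ext x -110.98 y -0.78 z 22.25 yaw -4.09 F ext -0.39648712788873075 0.012513122241372528 -0.9778784406970029 M [ 0.03  0.06 -0.07] w 13.7
```

Call:
play_rows:
  dp:
    - [1,-0.07,0]
    - [1,-0.07,0]
    - [1,-0.07,0]
    - [1,-0.07,0]
    - [0,0,0]
  yaw: [0,0,0,0,0]

```text
t: 9.28
ee_pos: [513.9, -31.3, 22.5]
orientation: [0.112, 3.139, -0.0]
ft_force: [-0.8, -0.2, -1.6]
width: 13.7
grasp_force: 30.0
```

Call:
play_rows:
  dp:
    - [1,-0.07,0]
    - [0,0,0]
  yaw: [0,0]

```text
t: 9.45
ee_pos: [514.8, -31.4, 22.5]
orientation: [0.112, 3.139, -0.0]
ft_force: [-0.0, 0.1, -1.8]
width: 13.8
grasp_force: 30.0
```

Call:
play_rows:
  dp:
    - [1,-0.07,0]
    - [0,0,0]
  yaw: [0,0]

```text
t: 9.62
ee_pos: [515.8, -31.5, 22.5]
orientation: [0.112, 3.139, -0.0]
ft_force: [-0.5, -0.4, -1.2]
width: 13.6
grasp_force: 30.0
```

Call:
play_rows:
  dp:
    - [0.5,-0.04,0]
    - [0,0,0]
  yaw: [0,0]

```text
t: 9.78
ee_pos: [516.1, -31.5, 22.5]
orientation: [0.112, 3.14, 0.0]
ft_force: [-0.7, 0.0, -1.3]
width: 13.7
grasp_force: 30.0
```

Call:
play_rows:
  dp:
    - [0.5,-0.04,0]
    - [0,0,0]
  yaw: [0,0]

```text
t: 9.95
ee_pos: [516.2, -31.5, 22.4]
orientation: [-0.112, -3.139, 0.0]
ft_force: [-1.8, -0.8, -1.2]
width: 13.7
grasp_force: 30.0
```

```bash
python3 -c "
from e import *
st()"
```

```text
t 9.95 ext x -103.79 y -0.80 z 22.37 yaw -4.08 F ext -1.718619366680503 -0.921191917049986 -1.194129240562584 M [-0.01  0.33 -0.01] w 13.7
```

Call:
play_rows:
  dp:
    - [1,-0.07,0]
    - [0,0,0]
    - [0,0,0]
  yaw: [0,0,0]

```text
t: 10.2
ee_pos: [516.2, -31.6, 22.1]
orientation: [-0.112, -3.137, 0.0]
ft_force: [-4.7, -0.5, -0.9]
width: 13.5
grasp_force: 30.0
```

```bash
python3 -c "
from e import *
for i in range(4): st(); viewer.get_image('top')
st()"
```

```text
t 10.2 ext x -103.79 y -0.86 z 22.12 yaw -4.08 F ext -4.681701249118672 -0.8086908103338877 -0.9498177044860632 M [-0.13  0.96 -0.04] w 13.5
t 10.25 ext x -103.78 y -0.85 z 22.13 yaw -4.08 F ext -4.215744462350718 -1.7495551380973047 -0.5733887436905138 M [-0.13  0.92 -0.03] w 13.7
t 10.3 ext x -103.77 y -0.85 z 22.15 yaw -4.08 F ext -5.270212002630571 -1.0286460863509093 -0.027072478148238266 M [-0.2   0.95  0.03] w 13.9
t 10.35 ext x -103.77 y -0.85 z 22.15 yaw -4.08 F ext -5.448289963646949 -0.6126009438762228 -1.2212526642624808 M [-0.09  0.96 -0.05] w 13.5
t 10.4 ext x -103.79 y -0.87 z 22.13 yaw -4.08 F ext -5.125583068689382 -1.588458294870058 -0.15085656430390962 M [-0.09  0.91  0.01] w 13.9
```

Call:
play_rows:
  dp:
    - [1,-0.07,0]
    - [1,-0.07,0]
    - [0.5,0,0]
    - [0,0,0]
    - [0,0,0]
  yaw: [0,0,0,0,0]

```text
t: 10.82
ee_pos: [516.1, -31.7, 21.6]
orientation: [-0.111, -3.132, 0.0]
ft_force: [-10.6, -1.3, 1.8]
width: 13.6
grasp_force: 30.0
```

```bash
python3 -c "
from e import *
a=[]
for i in range(8): viewer.get_image('top'); o=ctrl.get_obs(); a.append(np.r_[o['ft_force'],o['moment'],o['ee_pos']])
st(); print(np.mean(a,0),np.std(a,0))"
```

```text
t 11.22 ext x -103.90 y -0.99 z 21.64 yaw -4.07 F ext -10.850809477273723 -2.149016337739118 2.137103672810469 M [-0.27  1.75  0.05] w 13.9
[-11.    -1.88   2.15  -0.3    1.81   0.04 516.11 -31.71  21.64] [0.56 0.42 0.55 0.01 0.04 0.02 0.01 0.01 0.01]
```

Call:
play_rows:
  dp:
    - [-2.5,0.2,0.3]
    - [0,0,0]
    - [-0.07,-1,0]
    - [-0.07,-1,0]
    - [0,0,0]
  yaw: [0,0,0,0,0]

```text
t: 11.63
ee_pos: [516.7, -33.4, 22.5]
orientation: [-0.111, -3.138, -0.0]
ft_force: [-6.0, 1.8, -1.3]
width: 13.5
grasp_force: 30.1
```

Call:
play_rows:
  dp:
    - [-0.07,-1,0]
    - [0,0,0]
  yaw: [0,0]

```text
t: 11.8
ee_pos: [516.9, -34.3, 22.6]
orientation: [-0.111, -3.139, -0.0]
ft_force: [-5.2, 2.5, -1.2]
width: 13.6
grasp_force: 30.3
```

Call:
play_rows:
  dp:
    - [-0.07,-1,0]
    - [0,0,0]
  yaw: [0,0]

```text
t: 11.97
ee_pos: [517.0, -35.2, 22.7]
orientation: [-0.11, -3.139, -0.0]
ft_force: [-5.1, 3.6, -2.1]
width: 13.8
grasp_force: 30.3
```

```bash
python3 -c "
from e import *
st()"
```

```text
t 11.97 ext x -102.72 y -4.38 z 22.66 yaw -4.02 F ext -5.301496732645192 3.188143738140255 -2.05729944094678 M [0.59 0.92 0.51] w 13.8
```

Call:
play_rows:
  dp:
    - [-3,0.2,0]
    - [-1,0.07,0]
    - [0,0,0]
    - [0,0,0]
  yaw: [0,0,0,0]

```text
t: 12.3
ee_pos: [514.4, -35.4, 23.1]
orientation: [0.112, 3.137, -0.0]
ft_force: [-0.2, -0.4, -1.3]
width: 13.8
grasp_force: 30.0
```

```bash
python3 -c "
from e import *
a=[]
for i in range(4): viewer.get_image('top'); o=ctrl.get_obs(); a.append(np.r_[o['ft_force'],o['moment'],o['ee_pos']])
st(); print(np.mean(a,0))"
```

```text
t 12.5 ext x -105.96 y -4.79 z 22.90 yaw -4.09 F ext 1.2750407743210557 -0.046394142117549164 -2.79477492098348 M [-0.05  0.08  0.02] w 13.6
[  0.15   0.08  -1.84   0.02   0.08   0.   514.01 -35.37  22.99]
```

Call:
play_rows:
  dp:
    - [1,-0.07,0]
    - [1,-0.07,0]
    - [0.5,0,0]
    - [0,0,0]
  yaw: [0,0,0,0]

```text
t: 12.83
ee_pos: [515.9, -35.4, 22.8]
orientation: [-0.112, -3.14, -0.0]
ft_force: [0.6, 1.1, -1.9]
width: 14.1
grasp_force: 30.0
```

Call:
play_rows:
  dp:
    - [1,-0.07,0]
    - [0.5,-0.07,0]
    - [0,0,0]
  yaw: [0,0,0]

```text
t: 13.08
ee_pos: [516.0, -35.5, 22.4]
orientation: [-0.112, -3.137, 0.0]
ft_force: [-4.4, -1.4, 0.1]
width: 13.5
grasp_force: 30.0
```

```bash
python3 -c "
from e import *
a=[]
for i in range(6): viewer.get_image('top'); o=ctrl.get_obs(); a.append(np.r_[o['ft_force'],o['moment'],o['ee_pos']])
st(); print(np.mean(a,0))"
```

```text
t 13.38 ext x -103.73 y -4.81 z 22.45 yaw -4.09 F ext -4.496791552898162 -0.6471586747479453 -0.1651541286011236 M [-0.12  0.97  0.04] w 13.7
[ -5.    -0.87  -0.5   -0.14   0.95   0.01 516.01 -35.52  22.45]
```

Call:
play_rows:
  dp:
    - [-2.5,0.2,0]
    - [-0.2,-2.5,0]
    - [0,0,0]
    - [1,-0.07,0]
    - [1,-0.07,0]
    - [0.5,0,0]
    - [0,0,0]
  yaw: [0,0,0,0,0,0,0]

```text
t: 13.97
ee_pos: [517.6, -38.0, 22.8]
orientation: [0.112, 3.139, -0.0]
ft_force: [-0.4, -0.2, -1.6]
width: 13.9
grasp_force: 30.0
```

```bash
python3 -c "
from e import *
a=[]
for i in range(6): viewer.get_image('top'); o=ctrl.get_obs(); a.append(np.r_[o['ft_force'],o['moment'],o['ee_pos']])
st(); print(np.mean(a,0))"
```

```text
t 14.27 ext x -102.46 y -7.16 z 22.76 yaw -4.09 F ext -1.1113125989028996 0.06656529368689776 -1.7306605286709822 M [ 0.    0.1  -0.04] w 13.7
[ -0.1   -0.2   -1.85   0.02   0.1    0.01 517.18 -37.95  22.77]
```

Call:
play_rows:
  dp:
    - [1,-0.07,0]
    - [1,-0.07,0]
    - [1,-0.07,0]
    - [1,-0.07,0]
    - [0,0,0]
  yaw: [0,0,0,0,0]

```text
t: 14.68
ee_pos: [521.4, -38.3, 22.8]
orientation: [0.112, 3.139, -0.0]
ft_force: [-0.5, -0.5, -1.8]
width: 13.9
grasp_force: 30.0
```

```bash
python3 -c "
from e import *
a=[]
for i in range(4): viewer.get_image('top'); o=ctrl.get_obs(); a.append(np.r_[o['ft_force'],o['moment'],o['ee_pos']])
st(); print(np.mean(a,0))"
```

```text
t 14.88 ext x -98.51 y -7.19 z 22.75 yaw -4.08 F ext -0.45553316208441375 -0.3110753441927171 -2.0592274010886435 M [0.06 0.14 0.06] w 14.0
[ -0.1    0.13  -1.9    0.05   0.1    0.01 521.14 -38.26  22.77]
```

Call:
play_rows:
  dp:
    - [1,-0.07,0]
    - [1,-0.07,0]
    - [1,-0.07,0]
    - [1,-0.07,0]
    - [1,-0.07,0]
    - [0,0,0]
  yaw: [0,0,0,0,0,0]

```text
t: 15.38
ee_pos: [526.4, -38.6, 22.8]
orientation: [0.112, 3.139, -0.0]
ft_force: [-0.3, 0.1, -1.8]
width: 13.3
grasp_force: 30.0
```

Call:
play_rows:
  dp:
    - [1,-0.07,0]
    - [1,-0.07,0]
    - [0,0,0]
  yaw: [0,0,0]

```text
t: 15.63
ee_pos: [528.4, -38.8, 22.8]
orientation: [0.112, 3.139, -0.0]
ft_force: [0.6, 0.1, -1.8]
width: 13.6
grasp_force: 30.0
```

Call:
play_rows:
  dp:
    - [1,-0.07,0]
    - [1,-0.07,0]
    - [0,0,0]
  yaw: [0,0,0]

```text
t: 15.88
ee_pos: [530.4, -38.9, 22.8]
orientation: [0.112, 3.139, -0.0]
ft_force: [0.0, 0.2, -2.2]
width: 13.8
grasp_force: 30.0
```

```bash
python3 -c "
from e import *
a=[]
for i in range(4): viewer.get_image('top'); o=ctrl.get_obs(); a.append(np.r_[o['ft_force'],o['moment'],o['ee_pos']])
st(); print(np.mean(a,0))"
```

```text
t 16.08 ext x -89.44 y -7.19 z 22.78 yaw -4.09 F ext 1.2025955338880574 0.3616221850482069 -2.3458642211721545 M [0.06 0.12 0.01] w 13.0
[  0.38   0.21  -1.74   0.03   0.12   0.01 530.14 -38.9   22.77]
```

Call:
play_rows:
  dp:
    - [1,-0.07,0]
    - [1,-0.07,0]
    - [1,-0.07,0]
    - [1,-0.07,0]
    - [0,0,0]
  yaw: [0,0,0,0,0]

```text
t: 16.5
ee_pos: [534.5, -39.2, 22.8]
orientation: [0.112, 3.139, -0.0]
ft_force: [0.6, -0.1, -1.3]
width: 13.7
grasp_force: 30.0
```

Call:
play_rows:
  dp:
    - [1,-0.07,0]
    - [1,-0.07,0]
    - [1,-0.07,0]
    - [1,-0.07,0]
    - [0,0,0]
  yaw: [0,0,0,0,0]

```text
t: 16.92
ee_pos: [538.4, -39.5, 22.8]
orientation: [0.112, 3.139, -0.0]
ft_force: [-0.1, 0.1, -1.7]
width: 13.8
grasp_force: 30.0
```

```bash
python3 -c "
from e import *
a=[]
for i in range(4): viewer.get_image('top'); o=ctrl.get_obs(); a.append(np.r_[o['ft_force'],o['moment'],o['ee_pos']])
st(); print(np.mean(a,0))
im=viewer.get_image('wrist');cv2.imwrite('pics/w5.png',im['pixels'][:,:,::-1])"
```

```text
t 17.12 ext x -81.46 y -7.17 z 22.75 yaw -4.09 F ext -0.2210400280198896 -0.2791675765532996 -1.3371157311393955 M [ 0.02  0.12 -0.04] w 13.8
[ -0.29  -0.14  -1.7    0.04   0.09  -0.01 538.12 -39.45  22.76]
```

View pics/w5.png

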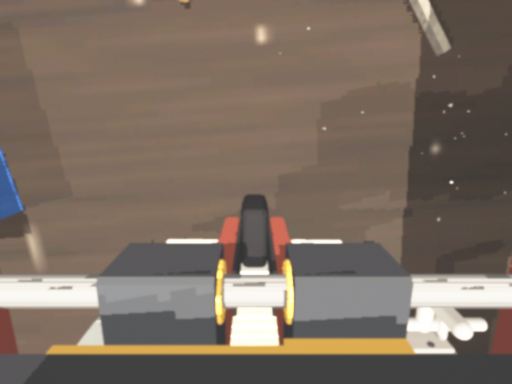

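The plate is level at row 241 (166-341, around the fin at 254), so the tray is square and advancing freely. I'll continue.

Call:
play_rows:
  dp:
    - [1.5,-0.1,0]
    - [1.5,-0.1,0]
    - [1.5,-0.1,0]
    - [1.5,-0.1,0]
    - [1.5,-0.1,0]
    - [0,0,0]
  yaw: [0,0,0,0,0,0]

```text
t: 17.67
ee_pos: [541.7, -39.6, 21.8]
orientation: [-0.111, -3.132, -0.0]
ft_force: [-9.8, -0.3, 1.4]
width: 13.7
grasp_force: 30.0
```

Call:
play_rows:
  dp:
    - [1.5,-0.1,0]
    - [1.5,-0.1,0]
    - [1.5,-0.1,0]
    - [1.5,-0.1,0]
    - [1.5,-0.1,0]
    - [0,0,0]
  yaw: [0,0,0,0,0,0]

```text
t: 18.17
ee_pos: [546.2, -40.0, 21.4]
orientation: [-0.111, -3.126, -0.001]
ft_force: [-17.0, 0.7, 7.2]
width: 13.6
grasp_force: 30.0
```

```bash
python3 -c "
from e import *
a=[]
for i in range(4): viewer.get_image('top'); o=ctrl.get_obs(); a.append(np.r_[o['ft_force'],o['moment'],o['ee_pos']])
st(); print(np.mean(a,0))"
```

```text
t 18.37 ext x -73.20 y -7.17 z 21.40 yaw -4.08 F ext -17.733164894038975 -0.9836217553545114 6.671807546275212 M [-0.06  2.74 -0.05] w 13.6
[-16.79   0.17   6.72  -0.04   2.75  -0.05 546.28 -40.05  21.41]
```

Call:
play_rows:
  dp:
    - [0,0,1]
    - [0,0,1]
    - [0,0,0]
    - [0,0,0]
  yaw: [0,0,0,0]

```text
t: 18.7
ee_pos: [547.1, -40.1, 23.2]
orientation: [-0.111, -3.128, -0.001]
ft_force: [-12.4, -0.1, 2.1]
width: 13.5
grasp_force: 30.0
```

```bash
python3 -c "
from e import *
a=[]
for i in range(4): viewer.get_image('top'); o=ctrl.get_obs(); a.append(np.r_[o['ft_force'],o['moment'],o['ee_pos'],o['orientation']])
st(); print(np.mean(a,0))"
```

```text
t 18.9 ext x -72.36 y -7.20 z 23.22 yaw -4.08 F ext -12.352666144432462 -2.0955530855125795 1.6111102887919924 M [-0.03  2.35 -0.01] w 13.5
[-12.54  -0.66   1.61  -0.07   2.34  -0.02 547.1  -40.13  23.23  -0.11  -3.13  -0.  ]
```

Call:
play_rows:
  dp:
    - [1,-0.07,0.7]
    - [1.5,-0.1,0]
    - [1.5,-0.1,0]
    - [1.5,-0.1,0]
    - [1.5,-0.1,0]
    - [0,0,0]
  yaw: [0,0,0,0,0,0]

```text
t: 19.4
ee_pos: [554.8, -40.9, 23.9]
orientation: [-0.111, -3.129, -0.0]
ft_force: [-10.4, -2.2, 0.5]
width: 13.6
grasp_force: 30.0
```

Call:
play_rows:
  dp:
    - [1.5,-0.1,0]
    - [1.5,-0.1,0]
    - [1.5,-0.1,0]
    - [1.5,-0.1,0]
    - [1.5,-0.1,0]
    - [0,0,0]
  yaw: [0,0,0,0,0,0]

```text
t: 19.9
ee_pos: [562.3, -41.5, 23.9]
orientation: [-0.111, -3.129, 0.0]
ft_force: [-11.4, -1.4, 0.5]
width: 13.4
grasp_force: 30.0
```

```bash
python3 -c "
from e import *
a=[]
for i in range(4): viewer.get_image('top'); o=ctrl.get_obs(); a.append(np.r_[o['ft_force'],o['moment'],o['ee_pos'],o['orientation']])
st(); print(np.mean(a,0))"
```

```text
t 20.1 ext x -57.05 y -7.47 z 23.89 yaw -4.07 F ext -11.011594795177851 -2.9304962152430165 0.1390570032869599 M [-0.37  2.07  0.04] w 13.4
[-11.19  -2.5   -0.41  -0.37   2.06   0.04 562.37 -41.48  23.9   -0.11  -3.13   0.  ]
```

Call:
play_rows:
  dp:
    - [1.5,-0.4,0]
    - [1.5,-0.4,0]
    - [1.5,-0.1,0]
    - [1.5,-0.1,0]
    - [1.5,-0.1,0]
    - [1.5,-0.1,0]
    - [0,0,0]
  yaw: [0,0,0,0,0,0,0]

```text
t: 20.68
ee_pos: [572.4, -42.3, 24.1]
orientation: [-0.111, -3.131, -0.001]
ft_force: [-7.6, 0.4, -1.2]
width: 13.5
grasp_force: 30.0
```

Call:
play_rows:
  dp:
    - [1.5,-0.1,0]
    - [1.5,-0.1,0]
    - [1.5,-0.1,0]
    - [1.5,-0.1,0]
    - [1.5,-0.1,0]
    - [1.5,-0.1,0]
    - [0,0,0]
  yaw: [0,0,0,0,0,0,0]

```text
t: 21.27
ee_pos: [581.2, -42.9, 24.0]
orientation: [-0.111, -3.131, -0.001]
ft_force: [-8.0, 0.2, -1.3]
width: 13.8
grasp_force: 30.0
```

```bash
python3 -c "
from e import *
a=[]
for i in range(4): viewer.get_image('top'); o=ctrl.get_obs(); a.append(np.r_[o['ft_force'],o['moment'],o['ee_pos'],o['orientation']])
st(); print(np.mean(a,0))"
```

```text
t 21.47 ext x -38.10 y -7.54 z 24.03 yaw -4.07 F ext -9.13157424597237 -0.4693458100721126 -1.5445250889222615 M [0.05 1.76 0.05] w 13.4
[ -8.99  -0.28  -1.25   0.04   1.77   0.02 581.25 -42.93  24.02  -0.11  -3.13  -0.  ]
```

Call:
play_rows:
  dp:
    - [1.5,-0.1,0]
    - [1.5,-0.1,0]
    - [1.5,-0.1,0]
    - [1.5,-0.1,0]
    - [1.5,-0.1,0]
    - [1.5,-0.1,0]
    - [1.5,-0.1,0]
    - [0,0,0]
  yaw: [0,0,0,0,0,0,0,0]

```text
t: 22.13
ee_pos: [591.6, -43.7, 24.0]
orientation: [-0.111, -3.13, -0.0]
ft_force: [-8.8, 0.2, -0.4]
width: 13.8
grasp_force: 30.0
```

Call:
play_rows:
  dp:
    - [1,-0.07,0]
    - [1,-0.07,0]
    - [0,0,0]
  yaw: [0,0,0]

```text
t: 22.38
ee_pos: [593.5, -43.8, 23.9]
orientation: [-0.111, -3.13, -0.0]
ft_force: [-9.9, 0.1, 0.0]
width: 13.8
grasp_force: 30.0
```

Call:
play_rows:
  dp:
    - [1,-0.07,-0.5]
    - [1,-0.07,0]
    - [0,0,0]
  yaw: [0,0,0]

```text
t: 22.63
ee_pos: [595.5, -44.0, 23.5]
orientation: [-0.111, -3.13, -0.0]
ft_force: [-10.3, -0.5, 0.3]
width: 13.6
grasp_force: 30.0
```

Call:
play_rows:
  dp:
    - [1,-0.07,-0.5]
    - [0,0,0]
  yaw: [0,0]

```text
t: 22.8
ee_pos: [596.5, -44.0, 23.0]
orientation: [-0.111, -3.13, -0.0]
ft_force: [-10.7, -0.9, -0.3]
width: 13.9
grasp_force: 30.0
```

Call:
play_rows:
  dp:
    - [1,-0.07,0]
    - [0,0,0]
  yaw: [0,0]

```text
t: 22.97
ee_pos: [597.3, -44.1, 23.0]
orientation: [-0.111, -3.13, -0.0]
ft_force: [-10.2, -0.0, 1.1]
width: 13.6
grasp_force: 30.0
```

```bash
python3 -c "
from e import *
a=[]
for i in range(4): viewer.get_image('top'); o=ctrl.get_obs(); a.append(np.r_[o['ft_force'],o['moment'],o['ee_pos'],o['orientation']])
st(); print(np.mean(a,0))"
```

```text
t 23.17 ext x -21.99 y -7.59 z 22.97 yaw -4.08 F ext -11.842661942588338 -0.5750185811222318 0.25423816715890524 M [0.02 1.85 0.05] w 13.5
[-11.02   0.28   0.73  -0.01   1.9    0.04 597.32 -44.09  22.98  -0.11  -3.13  -0.  ]
```

Call:
play_rows:
  dp:
    - [1,-0.07,0]
    - [0,0,0]
  yaw: [0,0]

```text
t: 23.33
ee_pos: [597.4, -44.1, 22.9]
orientation: [-0.111, -3.128, -0.001]
ft_force: [-13.4, -0.3, 2.5]
width: 13.9
grasp_force: 30.0
```

Call:
play_rows:
  dp:
    - [1,-0.07,0]
    - [0,0,0]
  yaw: [0,0]

```text
t: 23.5
ee_pos: [597.4, -44.1, 22.9]
orientation: [-0.111, -3.126, -0.001]
ft_force: [-16.2, -1.0, 5.1]
width: 13.6
grasp_force: 30.0
```

Call:
play_rows:
  dp:
    - [1,-0.07,0]
    - [0,0,0]
  yaw: [0,0]

```text
t: 23.67
ee_pos: [597.3, -44.1, 22.8]
orientation: [-0.111, -3.124, -0.001]
ft_force: [-19.3, -0.4, 8.4]
width: 13.3
grasp_force: 30.0
```

```bash
python3 -c "
from e import *
a=[]
for i in range(4): viewer.get_image('top'); o=ctrl.get_obs(); a.append(np.r_[o['ft_force'],o['moment'],o['ee_pos'],o['orientation']])
st(); print(np.mean(a,0))"
```

```text
t 23.87 ext x -21.98 y -7.59 z 22.80 yaw -4.07 F ext -18.720984154218467 -1.6968975277954488 6.852863636444412 M [0.06 3.24 0.04] w 13.8
[-18.79   0.11   7.75   0.04   3.29   0.04 597.34 -44.1   22.8   -0.11  -3.12  -0.  ]
```

Call:
play_rows:
  dp:
    - [-2,0.14,0]
    - [-2.5,0.18,0]
    - [0,0,0]
    - [0,0,0]
  yaw: [0,0,0,0]

```text
t: 24.2
ee_pos: [597.5, -44.1, 23.2]
orientation: [-0.111, -3.133, -0.0]
ft_force: [-7.4, -0.6, -4.7]
width: 13.5
grasp_force: 30.0
```

Call:
play_rows:
  dp:
    - [0,0,0]
    - [0,0,0]
    - [0,0,0]
    - [0,0,0]
    - [0,0,0]
    - [0,0,0]
  yaw: [0,0,0,0,0,0]
  gripper: 0.5

```text
t: 24.7
ee_pos: [601.2, -44.3, 24.8]
orientation: [0.112, 3.139, -0.0]
ft_force: [0.1, -0.5, 0.4]
width: 44.0
grasp_force: 0.0
```

```bash
python3 -c "
from e import *
a=[]
for i in range(4): viewer.get_image('top'); o=ctrl.get_obs(); a.append(np.r_[o['ft_force'],o['moment'],o['ee_pos'],o['orientation']])
st(); print(np.mean(a,0))"
```

```text
t 24.9 ext x -18.61 y -7.43 z 24.54 yaw -4.08 F ext 0.5671560654430986 0.19157423173185767 0.2609254850726545 M [ 0.02 -0.05 -0.04] w 43.8
[  0.47  -0.09  -0.23   0.03   0.     0.   600.85 -44.23  24.61   0.11   3.14  -0.  ]
```

Call:
play_rows:
  dp:
    - [0,0,15]
    - [0,0,30]
    - [0,0,40]
    - [-5,0.4,40]
    - [-15,1,35]
    - [-15,1,30]
    - [-12,0.9,25]
    - [0,0,10]
  yaw: [0,0,0,0,0,0,0,0]
  gripper: 1

```text
t: 25.57
ee_pos: [553.4, -40.9, 253.3]
orientation: [0.112, 3.135, -0.0]
ft_force: [1.0, -0.2, -0.6]
width: 0.3
grasp_force: 0.0
```

Call:
play_rows:
  dp:
    - [0,0,0]
    - [0,0,0]
  yaw: [0,0]

```text
t: 25.73
ee_pos: [554.1, -41.0, 249.2]
orientation: [0.112, 3.139, -0.0]
ft_force: [-0.4, -0.5, 0.7]
width: 0.4
grasp_force: 0.0
```

```bash
python3 -c "
from e import *
st(); o=ctrl.get_obs(); im=viewer.get_image('wrist'); T=T_of(im,o); save(im,'w6.png')
for nm,zz in [('filter_tray',12),('mouth',12),('bolt_handle',55),('tray_grip',37)]:
    for r in models.landmark_of(im,nm)[:1]:
        p=at_z(im,T,r['location'],zz)[:2]-O; print(nm,r['conf'],np.array(r['location']),p@ex,p@ey)
cv2.imwrite('pics/w6c.png',cv2.resize(im['pixels'][170:245,140:380,::-1],(800,250),interpolation=cv2.INTER_CUBIC))
P=cloud(im,T)-np.append(O,0); X=P[...,:2]@ex; Y=P[...,:2]@ey; Z=P[...,2]
m=(Z>50)&(Z<60)&(X<-3)&(X>-15)&(abs(Y)<72)&(im['range_z']>0); print(m.sum(),X[m].mean(),Y[m].min(),Y[m].max(),np.polyfit(Y[m],X[m],1))
m=(Z>63)&(Z<75)&(X<-25)&(X>-45)&(Y>80)&(Y<130); print('post',m.sum(),X[m].mean(),Y[m].mean())
"
```

```text
t 25.73 ext x -65.37 y -7.52 z 249.18 yaw -4.09 F ext -0.3501315587076095 -0.5374184741285788 0.6759237000901033 M [ 0.01 -0.01  0.02] w 0.4
filter_tray 0.63 [255.9 204.9] -3.7011618258342627 -3.621298670623456
mouth 0.38 [341.7 188.4] -27.611035577778175 116.15622442183516
bolt_handle 0.76 [342.9 192.8] -32.447098042837766 105.59621216981787
tray_grip 0.56 [255.5 199.3] -18.98418793839051 -4.335611834278107
354 -5.6239932379131 -63.3274664358886 51.88488971601662 [ 0.   -5.61]
post 52 -34.57992794534883 105.25599967191457
```

View pics/w6c.png

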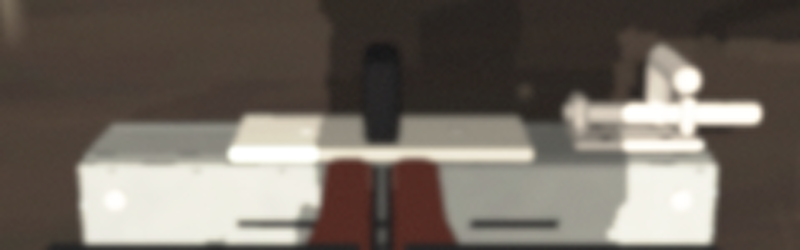

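The plate lies flat along the face (crop 230-535, row 153), with the bolt open and its post at (685,78). Now the bolt.

Call:
play_rows:
  dp:
    - [7,26,0]
    - [9.5,35,0]
    - [9.5,35,-10]
    - [7.5,28,-25]
    - [3.9,15,-35]
    - [0,0,-40]
    - [0,0,-40]
    - [0,0,-30]
  yaw: [0,0,0,0,0,0,0,0]

```text
t: 26.65
ee_pos: [589.1, 98.4, 65.3]
orientation: [-0.11, -3.136, 0.001]
ft_force: [-0.1, -0.3, -0.0]
width: 0.7
grasp_force: 0.0
```

Call:
play_rows:
  dp:
    - [0,0,-17]
    - [0,0,-10]
    - [0,0,0]
    - [0,0,0]
  yaw: [0,0,0,0]

```text
t: 26.98
ee_pos: [591.1, 98.1, 42.2]
orientation: [-0.112, -3.139, 0.0]
ft_force: [0.2, -0.1, -0.2]
width: 0.6
grasp_force: 0.0
```

```bash
python3 -c "
from e import *
st()"
```

```text
t 26.98 ext x -38.35 y 133.76 z 42.18 yaw -4.09 F ext 0.22115080515036245 -0.11543955934032678 -0.23356391858408831 M [ 0.02 -0.01  0.  ] w 0.6
```

Call:
play_rows:
  dp:
    - [-0.2,-3,0]
    - [-0.2,-3,0]
    - [-0.2,-3,0]
    - [-0.2,-3,0]
    - [-0.2,-3,0]
    - [-0.2,-3,0]
    - [0,0,0]
  yaw: [0,0,0,0,0,0,0]

```text
t: 27.57
ee_pos: [589.9, 79.5, 42.9]
orientation: [0.113, 3.139, 0.0]
ft_force: [-0.2, 0.8, 0.5]
width: 0.8
grasp_force: 0.7
```

Call:
play_rows:
  dp:
    - [-0.2,-3,0]
    - [-0.2,-3,0]
    - [-0.2,-3,0]
    - [-0.2,-3,0]
    - [-0.2,-3,0]
    - [0,0,0]
  yaw: [0,0,0,0,0,0]

```text
t: 28.07
ee_pos: [589.2, 64.5, 42.7]
orientation: [0.112, 3.139, -0.0]
ft_force: [0.4, 0.8, 5.3]
width: 0.5
grasp_force: 2.3
```

```bash
python3 -c "
from e import *
st()"
```

```text
t 28.07 ext x -37.86 y 100.15 z 42.74 yaw -4.10 F ext 0.2964723960520585 0.8327446586613708 5.338716705297907 M [ 0.02 -0.13 -0.04] w 0.5
```

Call:
play_rows:
  dp:
    - [0,0,3]
    - [0,0,3]
    - [0,0,0]
  yaw: [0,0,0]

```text
t: 28.32
ee_pos: [588.6, 64.9, 48.7]
orientation: [-0.112, -3.139, 0.0]
ft_force: [-0.1, 0.4, -0.4]
width: 0.5
grasp_force: 0.0
```

```bash
python3 -c "
from e import *
st(); im=viewer.get_image('scene')
st(); im2=viewer.get_image('wrist'); a=cv2.resize(im['pixels'][150:220,230:330],(400,280)); b=cv2.resize(im2['pixels'][130:270,150:350],(400,280)); cv2.imwrite('pics/b1.png',np.hstack([a,b])[:,:,::-1])"
```

```text
t 28.32 ext x -38.48 y 100.51 z 48.66 yaw -4.08 F ext -0.10438236964410168 0.3832046603754307 -0.3855851635328705 M [ 0.05  0.03 -0.  ] w 0.5
t 28.37 ext x -38.52 y 100.57 z 48.47 yaw -4.08 F ext -0.5704396005381109 -0.17491526675116964 0.05609284673776989 M [ 0.07  0.02 -0.06] w 0.1
```

View pics/b1.png

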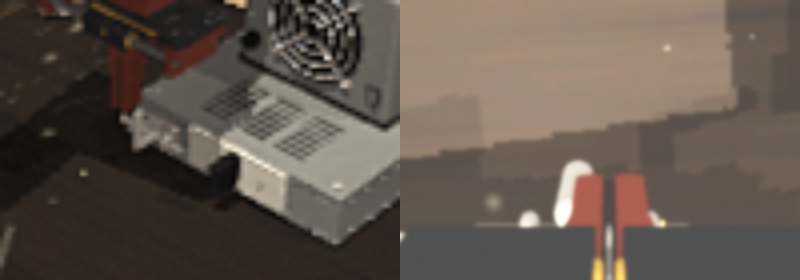

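The fingers sit against the +y side of the post, in contact (post at about 570, fingers at 580-650 in the right panel). The tray plate is still home. I'll keep pushing to the stop.

Call:
play_rows:
  dp:
    - [-0.2,-2,0]
    - [-0.2,-2,0]
    - [-0.2,-2,0]
    - [0,0,0]
  yaw: [0,0,0,0]

```text
t: 28.75
ee_pos: [588.0, 58.6, 48.3]
orientation: [-0.112, -3.139, 0.0]
ft_force: [-0.4, 0.3, 0.3]
width: 0.4
grasp_force: 0.0
```

Call:
play_rows:
  dp:
    - [-0.1,-2,0]
    - [-0.1,-2,0]
    - [0,0,0]
  yaw: [0,0,0]

```text
t: 29.0
ee_pos: [588.0, 54.7, 48.4]
orientation: [-0.112, -3.139, 0.0]
ft_force: [-1.0, -0.5, -0.3]
width: 0.4
grasp_force: 0.0
```

Call:
play_rows:
  dp:
    - [-0.1,-2,0]
    - [-0.1,-2,0]
    - [0,0,0]
  yaw: [0,0,0]

```text
t: 29.25
ee_pos: [587.8, 50.7, 48.4]
orientation: [-0.112, -3.139, 0.0]
ft_force: [-0.8, 0.7, -1.1]
width: 0.2
grasp_force: 0.0
```

```bash
python3 -c "
from e import *
st()"
```

```text
t 29.25 ext x -38.28 y 86.34 z 48.45 yaw -4.10 F ext -0.80866441523927 0.6797330379769817 -1.083306842299521 M [ 0.05 -0.03  0.06] w 0.2
```

```bash
python3 -c "
from e import *
st(); o=ctrl.get_obs(); im2=viewer.get_image('wrist'); T=T_of(im2,o)
P=cloud(im2,T)-np.append(O,0); X=P[...,:2]@ex; Y=P[...,:2]@ey; Z=P[...,2]
m=(Z>25)&(Z<75)&(X<-20)&(X>-45)&(Y>50)&(Y<130)&(im2['range_z']>0); print(m.sum())
for lo in range(25,75,5):
    k=m&(Z>=lo)&(Z<lo+5); print(lo,k.sum(),X[k].mean(),Y[k].mean(),Y[k].min() if k.any() else 0,Y[k].max() if k.any() else 0)
for r in models.landmark_of(im2,'bolt_handle')[:1]: p=at_z(im2,T,r['location'],55)[:2]-O; print(r,p@ex,p@ey)
cv2.imwrite('pics/b2.png',cv2.resize(im2['pixels'][130:270,150:350],(800,560))[:,:,::-1])" 2>/dev/null
```

```text
t 29.25 ext x -38.28 y 86.34 z 48.45 yaw -4.10 F ext -0.80866441523927 0.6797330379769817 -1.083306842299521 M [ 0.05 -0.03  0.06] w 0.2
91
25 2 -38.21558814397188 90.13889759069752 88.75349398592685 91.5243011954682
30 30 -37.85490875752165 90.97228425937828 86.6819904824958 95.61976563430383
35 32 -38.02027401218065 90.68493731396238 86.69208891576797 95.38725700899823
40 21 -38.29442206598316 90.18235402016951 87.3580453513148 93.90569291650033
45 6 -38.465629385699266 89.37803606579855 87.99501582268252 91.20218248166114
50 0 nan nan 0 0
55 0 nan nan 0 0
60 0 nan nan 0 0
65 0 nan nan 0 0
70 0 nan nan 0 0
{'location': [260.0, 229.0], 'conf': 0.72} -34.68097146632715 91.02325332737583
```

View pics/b2.png

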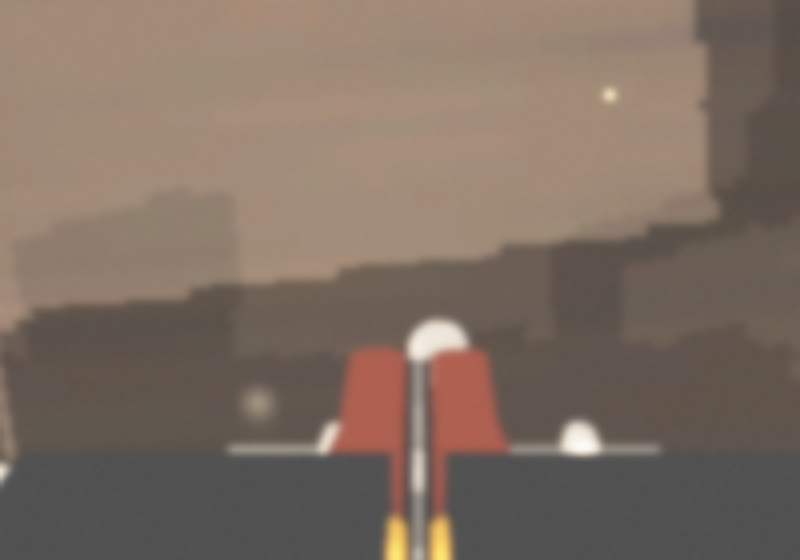

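```bash
python3 -c "
from e import *
o=ctrl.get_obs(); im2=viewer.get_image('wrist'); T=T_of(im2,o)
P=cloud(im2,T)-np.append(O,0); X=P[...,:2]@ex; Y=P[...,:2]@ey; Z=P[...,2]
px=im2['pixels'].astype(int); red=(px[...,0]>px[...,1]+50)&(im2['range_z']>0)
for v in range(216,262,4):
    k=np.where(red[v,150:350])[0]+150
    if len(k): print(v,k.min(),k.max(),'X',X[v,k].round(0)[[0,len(k)//4,-1]],'Y',Y[v,k].round(0)[[0,-1]],'Z',Z[v,k].round(0)[[0,len(k)//4,-1]])
print('post'); 
for v in range(208,236,3): print(v,[(round(X[v,u],1),round(Y[v,u],1),round(Z[v,u],1)) for u in (252,256,260,264)])
im=viewer.get_image('top'); T=T_of(im); P=cloud(im,T)-np.append(O,0); X=P[...,:2]@ex; Y=P[...,:2]@ey; Z=P[...,2]
print(np.array(o['qpos']),o['joint_torque'])
"
```

```text
220 237 271 X [-21. -49. -49.] Y [74. 97.] Z [ 1. 78. 78.]
224 237 271 X [-49. -49. -49.] Y [79. 96.] Z [84. 84. 85.]
228 236 272 X [-14. -49. -49.] Y [73. 96.] Z [-0. 90. 90.]
232 235 273 X [-11. -48. -49.] Y [72. 97.] Z [ 0. 94. 96.]
236 235 274 X [-49. -49. -49.] Y [79. 97.] Z [100. 100. 101.]
240 234 275 X [-49. -49. -49.] Y [79. 97.] Z [105. 105. 105.]
244 248 260 X [-70. -49. -49.] Y [86. 90.] Z [157. 111. 110.]
248 248 260 X [-69. -49. -49.] Y [86. 90.] Z [158. 113. 113.]
252 248 260 X [-68. -49. -49.] Y [86. 90.] Z [158. 118. 117.]
256 249 260 X [-49. -49. -49.] Y [86. 90.] Z [121. 121. 121.]
post
208 [(np.float64(-31.2), np.float64(86.1), np.float64(0.5)), (np.float64(-31.1), np.float64(89.2), np.float64(0.4)), (np.float64(-31.1), np.float64(92.4), np.float64(0.3)), (np.float64(-31.2), np.float64(95.5), np.float64(0.8))]
211 [(np.float64(-28.7), np.float64(86.1), np.float64(0.7)), (np.float64(-38.4), np.float64(89.0), np.float64(30.7)), (np.float64(-38.5), np.float64(91.7), np.float64(31.0)), (np.float64(-28.3), np.float64(95.5), np.float64(-0.7))]
214 [(np.float64(-26.2), n
[... 1217 characters left out ...]
, np.float64(88.6), np.float64(87.1)), (np.float64(-48.8), np.float64(90.5), np.float64(91.5)), (np.float64(-48.7), np.float64(92.5), np.float64(91.5))]
232 [(np.float64(-47.3), np.float64(86.6), np.float64(91.7)), (np.float64(-47.5), np.float64(88.5), np.float64(92.3)), (np.float64(-49.0), np.float64(90.4), np.float64(96.0)), (np.float64(-48.3), np.float64(92.4), np.float64(94.2))]
235 [(np.float64(-46.7), np.float64(86.6), np.float64(94.3)), (np.float64(-47.2), np.float64(88.5), np.float64(95.3)), (np.float64(-48.3), np.float64(90.4), np.float64(98.1)), (np.float64(-48.7), np.float64(92.2), np.float64(99.2))]
[ 0.07  0.58  1.79  0.    0.77 -1.43] [ -0.1  -55.57 -19.57  -0.01   0.08  -0.01]
```

The fingers sit over the post's top: their lower edge shows at z≈72, while the post is at y≈91 and 14 mm along. They rode over it, so I'll back off and push again lower.

Call:
play_rows:
  dp:
    - [0,0,20]
    - [0,5,15]
    - [1,15,0]
    - [1.4,15,0]
    - [0,0,-20]
    - [0,0,-25]
    - [0,0,-18]
    - [0,0,0]
  yaw: [0,0,0,0,0,0,0,0]

```text
t: 30.12
ee_pos: [587.1, 86.5, 16.7]
orientation: [-0.111, -3.133, 0.002]
ft_force: [-0.9, -0.5, -0.1]
width: 0.5
grasp_force: 0.0
```

Call:
play_rows:
  dp:
    - [0,0,0]
    - [0,0,0]
  yaw: [0,0]

```text
t: 30.28
ee_pos: [590.6, 86.4, 20.9]
orientation: [0.111, 3.139, 0.0]
ft_force: [0.7, -0.4, 0.2]
width: 0.7
grasp_force: 0.0
```

Call:
play_rows:
  dp:
    - [-0.2,-3,0]
    - [-0.2,-3,0]
    - [-0.2,-3,0]
    - [-0.2,-3,0]
    - [-0.1,-2,0]
    - [0,0,0]
  yaw: [0,0,0,0,0,0]

```text
t: 30.78
ee_pos: [589.4, 71.5, 20.8]
orientation: [0.113, 3.139, -0.0]
ft_force: [1.2, -0.4, 0.1]
width: 0.3
grasp_force: 0.0
```

Call:
play_rows:
  dp:
    - [-0.1,-2,0]
    - [-0.1,-2,0]
    - [0,0,0]
  yaw: [0,0,0]

```text
t: 31.03
ee_pos: [589.1, 67.9, 20.5]
orientation: [0.112, 3.14, 0.0]
ft_force: [-0.9, -0.3, -0.1]
width: 0.7
grasp_force: 0.0
```

```bash
python3 -c "
from e import *
st()"
```

```text
t 31.03 ext x -38.14 y 103.57 z 20.53 yaw -4.10 F ext -0.9270245449958031 -0.31768137283998504 -0.11699856771601935 M [ 0.02 -0.05 -0.01] w 0.7
```

Call:
play_rows:
  dp:
    - [-0.1,-2,0]
    - [-0.1,-2,0]
    - [-0.1,-2,0]
    - [0,0,0]
  yaw: [0,0,0,0]

```text
t: 31.37
ee_pos: [588.7, 61.9, 20.5]
orientation: [-0.112, -3.139, 0.0]
ft_force: [-0.8, 2.2, 1.1]
width: 0.3
grasp_force: 0.7
```

Call:
play_rows:
  dp:
    - [-0.1,-2,0]
    - [-0.1,-2,0]
    - [0,0,0]
  yaw: [0,0,0]

```text
t: 31.62
ee_pos: [588.5, 57.7, 20.5]
orientation: [-0.112, -3.139, 0.0]
ft_force: [-0.2, 0.7, 0.5]
width: 0.6
grasp_force: 0.6
```

```bash
python3 -c "
from e import *
st(); o=ctrl.get_obs(); im2=viewer.get_image('wrist'); T=T_of(im2,o)
P=cloud(im2,T)-np.append(O,0); X=P[...,:2]@ex; Y=P[...,:2]@ey; Z=P[...,2]
m=(Z>28)&(Z<75)&(X<-28)&(X>-42)&(Y>50)&(Y<130)&(im2['range_z']>0)&(im2['pixels'].min(-1)>130); print(m.sum(),X[m].mean(),np.percentile(Y[m],[3,50,97]),Z[m].max())
"
```

```text
t 31.62 ext x -38.08 y 93.36 z 20.47 yaw -4.09 F ext -0.2556011117499869 0.6606187424362386 0.4805241911058824 M [ 0.22  0.12 -0.01] w 0.6
229 -38.363297554743276 [76.34 80.28 83.45] 58.36017812529363
```

Call:
play_rows:
  dp:
    - [-0.1,-2,0]
    - [-0.1,-2,0]
    - [0,0,0]
  yaw: [0,0,0]

```text
t: 31.92
ee_pos: [588.4, 55.1, 20.5]
orientation: [-0.113, -3.139, -0.003]
ft_force: [-1.2, 8.3, 0.4]
width: 0.3
grasp_force: 4.5
```

Call:
play_rows:
  dp:
    - [-0.1,-2,0]
    - [-0.1,-1,0]
    - [0,0,0]
  yaw: [0,0,0]

```text
t: 32.17
ee_pos: [588.3, 54.8, 20.6]
orientation: [0.114, 3.139, 0.008]
ft_force: [-1.3, 23.9, 1.0]
width: 0.7
grasp_force: 11.8
```

```bash
python3 -c "
from e import *
st(); o=ctrl.get_obs(); im2=viewer.get_image('wrist'); T=T_of(im2,o)
P=cloud(im2,T)-np.append(O,0); X=P[...,:2]@ex; Y=P[...,:2]@ey; Z=P[...,2]
m=(Z>28)&(Z<75)&(X<-28)&(X>-42)&(Y>50)&(Y<130)&(im2['range_z']>0)&(im2['pixels'].min(-1)>130); print(m.sum(),X[m].mean(),np.percentile(Y[m],[3,50,97]),Z[m].max())
"
```

```text
t 32.17 ext x -38.03 y 90.44 z 20.60 yaw -4.17 F ext -2.9602261113606523 23.75357703342796 0.9618693305662439 M [4.04 0.23 0.02] w 0.7
219 -38.400330482979456 [73.74 77.42 80.53] 57.950607425069364
```

Call:
play_rows:
  dp:
    - [0.2,4,0]
    - [0.5,8,0]
    - [1,12,0]
    - [0,0,20]
    - [0,0,40]
    - [0,0,40]
    - [-10,-20,35]
    - [-10,-30,20]
  yaw: [0,0,0,0,0,0,0,0]

```text
t: 32.88
ee_pos: [572.2, 26.5, 179.6]
orientation: [0.107, 3.134, 0.001]
ft_force: [0.2, -1.1, 0.2]
width: 0.8
grasp_force: 0.0
```

Call:
play_rows:
  dp:
    - [-10,-30,35]
    - [-5,-30,35]
    - [0,0,0]
    - [0,0,0]
  yaw: [0,0,0,0]

```text
t: 33.22
ee_pos: [557.8, -29.4, 239.9]
orientation: [0.116, 3.135, -0.001]
ft_force: [0.4, 0.3, -0.3]
width: 0.5
grasp_force: 0.0
```

```bash
python3 -c "
from e import *
st(); o=ctrl.get_obs(); im=viewer.get_image('wrist'); T=T_of(im,o)
cv2.imwrite('pics/w7c.png',cv2.resize(im['pixels'][150:245,140:400,::-1],(800,292),interpolation=cv2.INTER_CUBIC))
P=cloud(im,T)-np.append(O,0); X=P[...,:2]@ex; Y=P[...,:2]@ey; Z=P[...,2]
m=(Z>50)&(Z<60)&(X<-3)&(X>-12)&(abs(Y)<72)&(im['range_z']>0); print('plate',m.sum(),X[m].mean(),Y[m].min(),Y[m].max(),np.polyfit(Y[m],X[m],1))
m=(Z>62)&(Z<75)&(X<-25)&(X>-45)&(Y>50)&(Y<130); print('post',m.sum(),X[m].mean(),Y[m].mean())
"
```

```text
t 33.22 ext x -62.48 y 4.27 z 239.91 yaw -4.23 F ext 0.34076383959668216 0.35619766811982223 -0.3389552150441856 M [0.03 0.01 0.03] w 0.5
plate 339 -4.978276210194389 -63.17464972768987 51.710402237944095 [ 0.   -4.97]
post 60 -34.59729930068821 77.6903213108605
```

View pics/w7c.png

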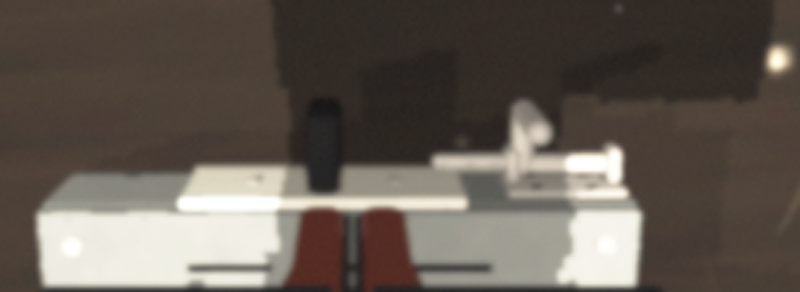

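The bolt rod now overlaps the plate: its tip is at crop (435,160) and the plate ends at 465. The post has moved about 28 mm to its stop, the plate is home and flat, and the arm is clear.

```bash
python3 -c "
from h import *
print(ticket.close_job())"
```

```text
the job is handed in; nothing more can be done
None
```

The filter tray is fully home in the bay, flat against the extractor's face. The bolt is across the front plate by about 28 mm of its 30 mm travel, the bystanders were left alone, and the job is handed in (no verdict was returned).

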